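Charge the sieve shaker with a crushed-rock sample

ROBOT

A 6-joint arm with a two-finger parallel gripper is mounted at the origin on the work surface. World frame = base frame: x ahead of the robot, y to its left, z up, the work surface at z = 0. Lengths are in m, angles in rad, forces in N, time in s.
With the tool pointing down it reaches from about 0.35 to 0.775 m from the base axis. Payload 5.5 kg.
Tool frame: the origin (TCP) lies on the mounting face of the last link; the fingertips stand 173 mm ahead of it and the grasp point (between the pads) lies 155 mm ahead of it; z points along the fingers, y is the direction in which the jaws open and shut (so a half turn about z gives the same grasp; the last joint's range is limited). The gripper opens to 85 mm and grips with 20 to 120 N. Pads are 22 mm wide; open, the fingers measure 114 mm over their backs; the gripper's body (76 mm by 85 mm) begins 54 mm behind the grasp point. The pads swing forward as they close: fully open they stand 13 mm farther back than shut.
Start: joints at [-1.443, 0.313, 0.046, 1.304, 0, 1.431], TCP at [0.152, -0.555, 0.405] pointing down, gripper open.
Joint ranges: [-2.76, 2.76], [-0.86, 1.69], [-1.03, 1.26], [-2.2, 2.34], [-1.47, 1.5], [-3.14, 3.14]. Speed limits (rad/s): [2.57, 2.57, 3.14, 3.14, 3.14, 3.14].

INTERFACE

Orientations are given as a unit quaternion [w, x, y, z].
In Python, from workcell import get_state, eyes, env gives the robot as it stands. The module is installed in compiled form; this text tells all that it offers.
- The arm moves only by the tool carry_out, never from a script. Its argument "motion" is a list of rows, each an object of numbers: "jaw": the opening, from -1 (shut) to 1 (fully open); "tx", "ty", "tz": the shift along the tool's x, y, z in cm; "wx", "wy", "wz": the turn, a rotation vector about the tool's x, y, z in degrees. In form: [{"jaw": .., "tx": .., "ty": .., "tz": .., "wx": .., "wy": .., "wz": ..}, ...]. A call has 1 to 20 rows; each row shifts and turns the commanded pose from where the row before left it, along the tool's axes as they then stand; what a row does not reach is not made up. A row lasts 1/8 s, in which the tool goes at most 62.5 mm and 10.7 degrees, less where a joint would pass 70% of its speed; a pose out of reach is approached as far as the arm can. A call with a gripper value outside its range is refused whole. The fingers move at their own pace and stop on an object; "force" is the grip in N (left out, the last holds). Time passes only in rows, so rows that do not move let the fingers close. It gives the time, the measured TCP pose, the force and the opening at its end, in the units of the state.
- get_state(): the state, without advancing time (a new reading comes with each control period).
- eyes.read_camera(name): name is "scene" or "top" or "wrist"; returns the picture (384x512x3 uint8, blue, green, red); there is no depth.
- eyes.calibration(name): a dict with "K" (3x3 intrinsics, pixels), "k1" (the pictures are not rectified: a ray, as slopes to the right and down, at radius r is drawn at 1 + k1 r^2 times it, then the intrinsics apply), "camera_from_world" (4x4, takes a point from world to camera coordinates). Camera axes: x right, y up, looking along -z (the intrinsics and any distortion apply to the point x, -y, -z); pixel columns grow to the right and rows downward; lengths in m; the calibration is good to about 2 mm. A picture is of the moment at which its call begins: read the wrist's pose just before it. calibration takes no time and is no camera call; for the wrist camera it gives the pose at the moment of the call.
- env.hand_in(): hands the job in, once; it reports no verdict.
The state is a dict: "clock": time; "joint_pos": joint angles; "qvel": joint speeds; "tau": joint torques, N m; "tcp_pos": TCP position; "orientation": TCP orientation; "wrist_force": force on the tool from outside, world axes, zero at the start; "ft_torque": the same for the moment, N m; "finger_gap": finger opening in m.
Only numpy, scipy, OpenCV 4.12 (cv2) and the standard library are available. Lean on these libraries where they do the work, as an engineer would, in place of code of your own. Each camera call takes 0.05 s, during which the arm holds its last target.

TASK

Run the next rock sample on the sieve shaker: switch its isolator off before you open it, lift the cover off and lay it aside on the bench, then tip the sample pan low over the sieve so that the rock fragments slide in, and add every fragment that has strayed onto the bench. Put the empty pan back down flat on the bench, seat the cover fully home on the sieve, and only then switch the isolator back on. Do not let fragments fall from high above the mesh, and leave the jar, beaker and brush where they stand.

Things in the scene. Friction and masses are not known exactly. Their poses are not given: they have to be found in the camera images.
- shaker: the bench sieve shaker, fixed. Origin on the bench; its x runs from the grey console (56 mm high, nearer the robot) to the white housing (70 mm high) that carries the sieve. Footprint 181 mm before to 180 mm beyond the origin along x, 240 mm along y. Three thin posts stand 86 mm from the sieve's axis, 129 mm high
- sieve_rim (a point): centre of the rim of the open-topped test sieve (brass ring, 154 mm outside, 146 mm inside diameter), 168 mm above the bench and 65 mm beyond the shaker's origin; the flat wire mesh lies 58 mm below this point. z is up
- isolator (a joint): rotary isolator switch on the console, turning about the vertical. 0 = ON: white pointer on the bar handle at the line mark, away from the robot. 1.571 = OFF: a quarter turn anticlockwise seen from above, bar crosswise, pointer at the round mark on the left. A spring drives it to the nearer end from 0.785, the middle; turning it over takes about 0.15 N m
- isolator_grip (a point): on the turning axis of the isolator's black bar handle, at gripping height: 90 mm above the bench, 12 mm below the handle's top. Turns with the handle: the bar runs along its x, from 25 mm behind this point to the pointer end 37 mm ahead; it is 14 mm thick (y) and 34 mm high
- lid_knob (a point): centre of the black knob (26 mm diameter, 26 mm high) of the loose steel sieve cover, 0.26 kg; 25 mm above the cover's flat top. The cover is a disc 158 mm across, 4 mm thick; under it a plug 134 mm across, 8 mm deep sits inside the rim. This point is 29 mm above the rim when seated, 37 mm above the bench when the cover lies there. z: the cover's up
- pan_grip (a point): grip point at mid-length of the grey bar handle of the loose steel sample pan (0.26 kg empty). The bar runs along x, the way from the handle to the open pouring lip; it is 80 mm long, 14 mm wide (y), 16 mm high, centre 36 mm above the pan's underside. Back wall 47 mm ahead of this point, lip 170 mm ahead. z: the pan's up
- pan_floor (a point): middle of the sample pan's floor, on its upper face, 3 mm above its underside and 108 mm ahead of pan_grip. Floor 125 mm long (x), 124 mm wide at the back, 100 mm at the lip; side walls 26 mm, back wall 30 mm high; no wall at the lip. Rocks begin to slide at a tilt of about 20 degrees and run off at 45 to 55
- jar_center (a point): bystander: loose clear sample jar, 54 mm across, 62 mm high; the point is its centre
- beaker_center (a point): bystander: loose glass beaker, 54 mm across, 68 mm high; the point is its centre
- brush_center (a point): bystander: loose wooden hand brush, 180 mm long along its own x, lying on the bench; the point is its middle
- rock1_c (a point): one grey crushed-rock fragment, an irregular block about 29 mm long (its own x) by 23 mm wide (y) by 20 mm high (z), 24 g; the point is its centre. It starts in the sample pan. Absent (None) in some starts
- rock2_c (a point): one grey crushed-rock fragment, an irregular block about 29 mm long (its own x) by 23 mm wide (y) by 20 mm high (z), 24 g; the point is its centre. It starts in the sample pan. Absent (None) in some starts
- rock3_c (a point): one grey crushed-rock fragment, an irregular block about 29 mm long (its own x) by 23 mm wide (y) by 20 mm high (z), 24 g; the point is its centre. It starts in the sample pan. Absent (None) in some starts
- rock4_c (a point): one grey crushed-rock fragment, an irregular block about 29 mm long (its own x) by 23 mm wide (y) by 20 mm high (z), 24 g; the point is its centre. It starts in the sample pan. Absent (None) in some starts
- rock5_c (a point): one grey crushed-rock fragment, an irregular block about 29 mm long (its own x) by 23 mm wide (y) by 20 mm high (z), 24 g; the point is its centre. It starts in the sample pan. Absent (None) in some starts
- rock6_c (a point): one grey crushed-rock fragment, an irregular block about 29 mm long (its own x) by 23 mm wide (y) by 20 mm high (z), 24 g; the point is its centre. It starts astray on the bench. Absent (None) in some starts
- rock7_c (a point): one grey crushed-rock fragment, an irregular block about 29 mm long (its own x) by 23 mm wide (y) by 20 mm high (z), 24 g; the point is its centre. It starts astray on the bench. Absent (None) in some starts
- rock8_c (a point): one grey crushed-rock fragment, an irregular block about 29 mm long (its own x) by 23 mm wide (y) by 20 mm high (z), 24 g; the point is its centre. It starts astray on the bench. Absent (None) in some starts

How it is judged:
By the outcome, as a careful person would: the job done as asked, in the order asked, and still so for the second after the job is handed in, with the robot touching nothing.
Of rock1, rock2, rock3, rock4, rock5 only 3 to 5 are there at a start; the rules pass over those that are not, and their reading is None.
Of rock6, rock7, rock8 only 1 to 3 are there at a start; the rules pass over those that are not, and their reading is None.
At some moment in a run one of rock6, rock7, rock8, pan may be knocked a few centimetres aside while the robot is not near it.
It also fails if it takes over 210 s, if anything falls off the work surface, if the arm or the gripper's body presses on something with over 40 N, if the wrist force passes 120 N, or if a joint passes its speed limit or range.

## Working session

There is one attempt and no reset: what is moved stays moved. The work goes in short steps, Python scripts to look and compute and a tool call to move; the robot and the scene stay as the last step left them, time stands still between calls to the robot, and variables do not carry over. Pictures are saved under pics/ and viewed, and the job is handed in when it is done.

Besides the shell and the picture viewer there is one more tool, called as name(argument=value, ...) on one line, values as JSON. carry_out: Moves the arm, as the interface text tells. Its arguments: {"type":"object","properties":{"motion":{"type":"array"},"force":{"type":"number"}},"required":["motion"]}

```bash
mkdir -p pics; ls; python3 - <<'E'
from workcell import get_state, eyes, env
import cv2
s=get_state(); print({k:(v if not hasattr(v,'round') else v) for k,v in s.items()})
for n in ["scene","top","wrist"]:
    c=eyes.calibration(n); print(n,c)
    cv2.imwrite(f"pics/a_{n}.png",eyes.read_camera(n))
E
```

```text
pics
{'clock': 0.0, 'joint_pos': array([-1.44260005e+00,  3.14009759e-01,  4.49593687e-02,  1.30362774e+00,
       -3.68923149e-06,  1.43122017e+00]), 'qvel': array([ 0.00097774, -0.0006599 , -0.00068245, -0.00087396,  0.0001051 ,
        0.00012659]), 'tau': array([-3.65410706e-04, -4.80635440e+01,  2.98529434e+01,  1.95234414e-02,
       -5.31542435e-05,  1.86299735e-05]), 'tcp_pos': array([ 0.15211216, -0.55429753,  0.40379525]), 'orientation': array([-9.40895748e-04,  9.91050182e-01,  1.33486524e-01,  3.50905183e-06]), 'wrist_force': array([ 0.92496401,  0.80592103, -0.24543119]), 'ft_torque': array([ 0.00171687,  0.01072075, -0.03857941]), 'finger_gap': 0.08570264477709996}
scene {'K': array([[492.72099225,   0.        , 251.48486092],
       [  0.        , 492.72099225, 190.4324673 ],
       [  0.        ,   0.        ,   1.        ]]), 'k1': -0.05720160830690065, 'camera_from_world': array([[ 0.54189591,  0.84039124,  0.00955908, -0.24295468],
       [-0.6457641 ,  0.40906431,  0.64471321,  0.32263995],
       [ 0.53790106, -0.35554037,  0.76436477, -1.96389457],
       [ 0.  
[... 271 characters left out ...]
[-0.00950513, -0.9999369 , -0.00598728, -0.05768224],
       [ 0.99787319, -0.00987132,  0.0644333 , -0.57739474],
       [-0.06448834, -0.0053621 ,  0.99790405, -1.45773581],
       [ 0.        ,  0.        ,  0.        ,  1.        ]])}
wrist {'K': array([[271.56344027,   0.        , 262.65113674],
       [  0.        , 271.56344027, 190.19757592],
       [  0.        ,   0.        ,   1.        ]]), 'k1': 0.020519522194141274, 'camera_from_world': array([[ 0.26329696, -0.96471328, -0.00173112, -0.57481276],
       [ 0.91806926,  0.25111694, -0.30673949,  0.03862758],
       [ 0.29635038,  0.07917429,  0.95179193, -0.37911806],
       [ 0.        ,  0.        ,  0.        ,  1.        ]])}
```

View pics/a_scene.png

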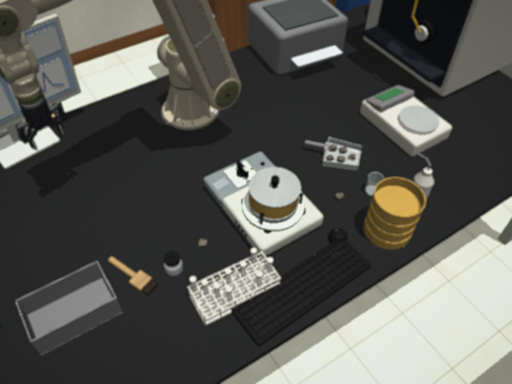

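View pics/a_top.png

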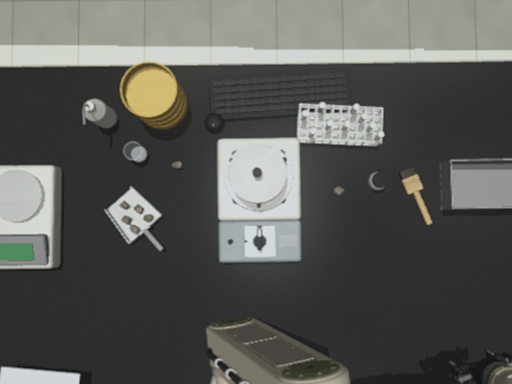

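View pics/a_wrist.png

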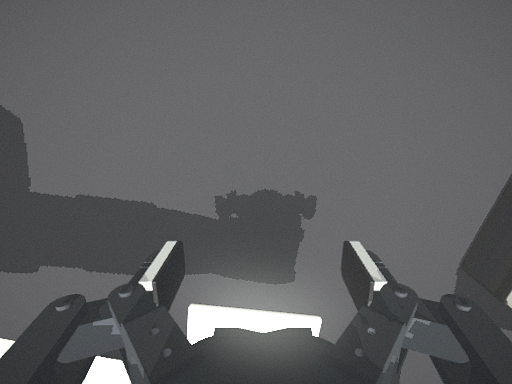

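```bash
cat > h.py <<'E'
from workcell import get_state, eyes, env
import cv2, numpy as np
from scipy.spatial.transform import Rotation as Ro
def ray(c,uv):
    K=c["K"]; k=c["k1"]
    uv=np.atleast_2d(np.asarray(uv,float))
    d=np.stack([(uv[:,0]-K[0,2])/K[0,0],(uv[:,1]-K[1,2])/K[1,1]],1)
    s=d.copy()
    for _ in range(20): s=d/(1+k*(s**2).sum(1,keepdims=True))
    M=c["camera_from_world"]; R=M[:3,:3]; o=-R.T@M[:3,3]
    dc=np.stack([s[:,0],-s[:,1],-np.ones(len(s))],1)
    return o,dc@R
def plane(c,uv,z):
    o,d=ray(c,uv); return o+d*((z-o[2])/d[:,2])[:,None]
def proj(c,P):
    P=np.atleast_2d(P); M=c["camera_from_world"]; p=P@M[:3,:3].T+M[:3,3]
    s=np.stack([p[:,0]/-p[:,2],-p[:,1]/-p[:,2]],1); r=(s**2).sum(1,keepdims=True)
    s=s*(1+c["k1"]*r); K=c["K"]; return s*[K[0,0],K[1,1]]+[K[0,2],K[1,2]]
def tri(c1,u1,c2,u2):
    o1,d1=ray(c1,u1);o2,d2=ray(c2,u2);d1=d1[0]/np.linalg.norm(d1);d2=d2[0]/np.linalg.norm(d2)
    A=np.stack([d1,-d2],1);t=np.linalg.lstsq(A,o2-o1,rcond=None)[0]
    p,q=o1+t[0]*d1,o2+t[1]*d2;return (p+q)/2,np.linalg.norm(p-q)
def pose():
    s=get_state();w,x,y,z=s["orientation"];return s["tcp_pos"],Ro.from_quat([x,y,z,w]),s
def down(yaw):
    "tool down, tool x at world angle yaw(deg)"
    a=np.radians(yaw);x=np.array([np.cos(a),np.sin(a),0]);z=np.array([0,0,-1.]);return Ro.from_matrix(np.stack([x,np.cross(z,x),z],1))
def go(g,R,fromp=None,off=0.155):
    "deltas in the tool frame from present pose to grasp point g with orientation R: shift first, then turn"
    p,Rc,s=pose() if fromp is None else fromp
    t=np.asarray(g)-R.as_matrix()@[0,0,off]
    d=Rc.inv().apply(t-p)*100; w=np.degrees((Rc.inv()*R).as_rotvec())
    print("shift cm",d.round(2),"turn deg",w.round(1),"| tcp goal",t.round(4))
def snap(n,f,box=None,k=1):
    im=eyes.read_camera(n)
    o=im if box is None else im[box[1]:box[3],box[0]:box[2]]
    cv2.imwrite(f"pics/{f}_raw.png",im)
    cv2.imwrite(f"pics/{f}.png",cv2.resize(o,None,fx=k,fy=k,interpolation=cv2.INTER_CUBIC)); return im
E
python3 - <<'E'
import cv2
im=cv2.imread('pics/a_top.png')
cv2.imwrite('pics/b1.png',cv2.resize(im[130:270,90:250],None,fx=5,fy=4.2*5/4.2 if 0 else 4.2,interpolation=cv2.INTER_CUBIC) if 0 else cv2.resize(im[135:255,90:250],None,fx=5,fy=5,interpolation=cv2.INTER_CUBIC))
cv2.imwrite('pics/b2.png',cv2.resize(im[130:270,205:345],None,fx=4.2,fy=4.2,interpolation=cv2.INTER_CUBIC))
cv2.imwrite('pics/b3.png',cv2.resize(im[130:240,320:450],None,fx=5,fy=5,interpolation=cv2.INTER_CUBIC))
E
```

```text
(no output)
```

View pics/b1.png

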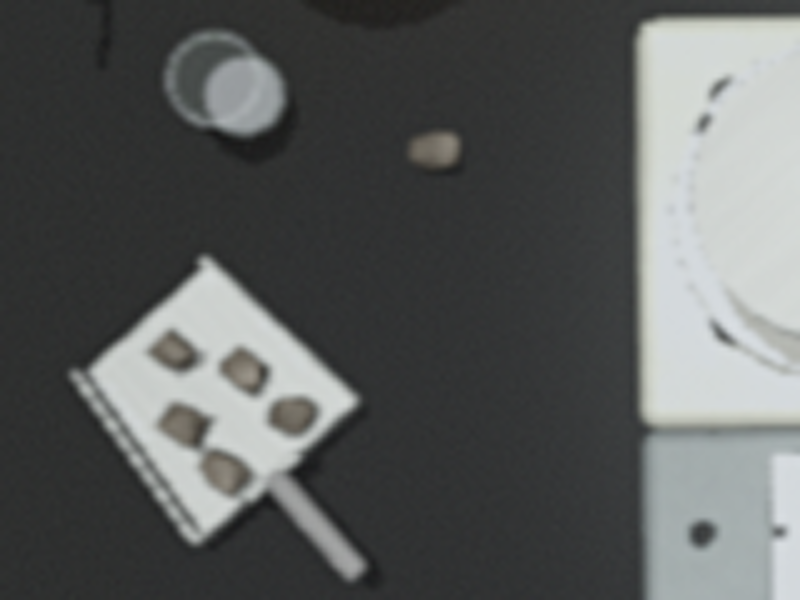

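View pics/b2.png

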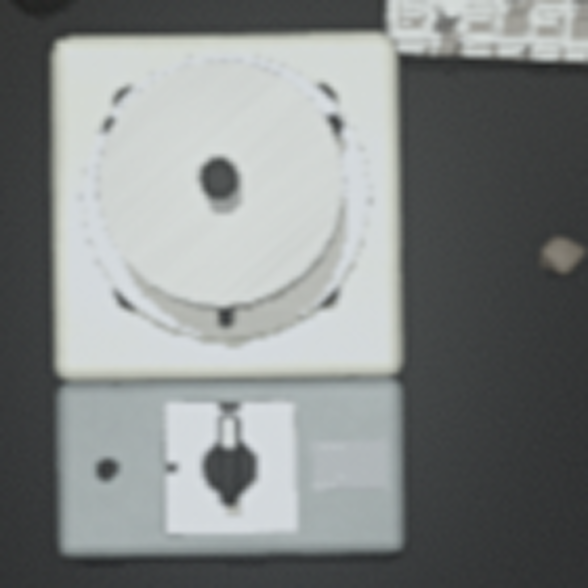

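View pics/b3.png

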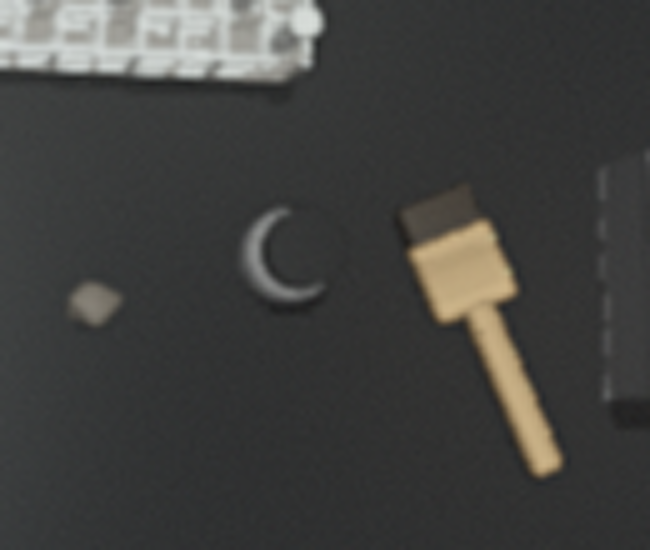

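```bash
python3 - <<'E'
from h import *
c=eyes.calibration("top"); sc=eyes.calibration("scene")
b1=lambda x,y:(x/5+90-.4,y/5+135-.4); b2=lambda x,y:(x/4.2+205-.4,y/4.2+130-.4); b3=lambda x,y:(x/5+320-.4,y/5+130-.4)
P=lambda n,uv,z:print(n,plane(c,uv,z)[0].round(4))
for n,q in dict(TL=(53,38),TR=(396,35),BR=(401,378),BL=(56,378)).items():P(n,b2(*q),.07)
for n,q in dict(cBR=(403,553),cBL=(58,553)).items():P(n,b2(*q),.056)
P('knob',b2(219,177),.21);P('iso',b2(230,467),.102);P('isotip',b2(231,405),.102);P('isobk',b2(232,505),.102)
P('cover c',b2(221,180),.172)
P('h1',b1(275,477),.044);P('h2',b1(357,573),.044)
P('floorback c?',b1(358,400),.03);P('backL',b1(198,545),.03);P('lipR',b1(205,258),.029);P('lipL',b1(73,372),.029)
P('rA',b1(435,150),.012);P('rB',b3(94,303),.012)
P('beaker',b1(215,80),.068);P('jar',b3(308,252),.062);P('brush head',b3(463,270),.02);P('brush end',b3(545,470),.02)
E
```

```text
TL [0.7402 0.0828 0.07  ]
TR [ 0.7398 -0.1543  0.07  ]
BR [ 0.503  -0.1546  0.07  ]
BL [0.5053 0.0814 0.07  ]
cBR [ 0.3832 -0.1551  0.056 ]
cBL [0.3854 0.0819 0.056 ]
knob [ 0.6266 -0.0352  0.21  ]
iso [ 0.4444 -0.0379  0.102 ]
isotip [ 0.4856 -0.0389  0.102 ]
isobk [ 0.4192 -0.039   0.102 ]
cover c [ 0.629  -0.0354  0.172 ]
h1 [0.4775 0.2987 0.044 ]
h2 [0.4211 0.2505 0.044 ]
floorback c? [0.5224 0.2535 0.03  ]
backL [0.4379 0.3474 0.03  ]
lipR [0.6077 0.345  0.029 ]
lipL [0.5407 0.4226 0.029 ]
rA [0.6731 0.2118 0.012 ]
rB [ 0.5909 -0.274   0.012 ]
beaker [0.708 0.329 0.068]
jar [ 0.6156 -0.3916  0.062 ]
brush head [ 0.6078 -0.4928  0.02  ]
brush end [ 0.4884 -0.5379  0.02  ]
```

```bash
python3 - <<'E'
from h import *
go([.444,-.037,.20],down(0))
go([.444,-.037,.20],down(15.34))
E
```

```text
shift cm [ 41.84 -42.16   4.97] turn deg [-0.1 -0.  15.3] | tcp goal [ 0.444 -0.037  0.355]
shift cm [ 41.84 -42.16   4.97] turn deg [-0.1 -0.   0. ] | tcp goal [ 0.444 -0.037  0.355]
```

carry_out(motion=[{"jaw": 0.2,"tx": 2.8,"ty": -2.8},{"tx": 2.8,"ty": -2.8},{"tx": 2.8,"ty": -2.8},{"tx": 2.8,"ty": -2.8},{"tx": 2.8,"ty": -2.8},{"tx": 2.8,"ty": -2.8},{"tx": 2.8,"ty": -2.8},{"tx": 2.8,"ty": -2.8},{"tx": 2.8,"ty": -2.8},{"tx": 2.8,"ty": -2.8},{"tx": 2.8,"ty": -2.8},{"tx": 2.8,"ty": -2.8},{"tx": 2.8,"ty": -2.8},{"tx": 2.8,"ty": -2.8},{"tx": 2.6,"ty": -3.0,"tz": 2.5},{"tz": 2.5},{"wz": 8},{"wz": 7.3},{},{}])

```text
invalid input at $.motion[0]: expected keys jaw, tx, ty, tz, wx, wy, wz
```

```bash
python3 - <<'E'
from h import *
go([.444,-.037,.09],down(0))
snap("wrist","c1");snap("top","c1t",(205,150,305,270),5)
E
```

```text
shift cm [ 41.83 -42.15  15.97] turn deg [-0.1 -0.  15.3] | tcp goal [ 0.444 -0.037  0.245]
```

View pics/c1.png

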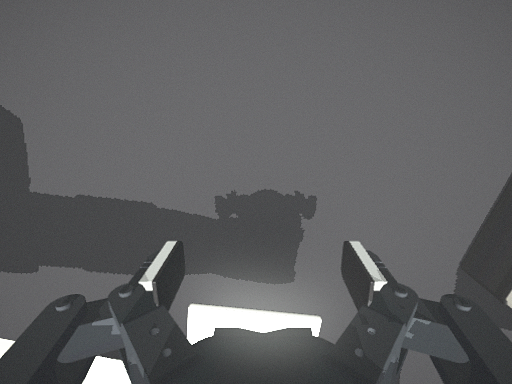

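The call was refused because every row needs all the keys, so nothing moved. I'm resending it with them.

carry_out(motion=[{"jaw": 0.2,"tx": 2.8,"ty": -2.8,"tz": 0,"wx": 0,"wy": 0,"wz": 0},{"jaw": 0.2,"tx": 2.8,"ty": -2.8,"tz": 0,"wx": 0,"wy": 0,"wz": 0},{"jaw": 0.2,"tx": 2.8,"ty": -2.8,"tz": 0,"wx": 0,"wy": 0,"wz": 0},{"jaw": 0.2,"tx": 2.8,"ty": -2.8,"tz": 0,"wx": 0,"wy": 0,"wz": 0},{"jaw": 0.2,"tx": 2.8,"ty": -2.8,"tz": 0,"wx": 0,"wy": 0,"wz": 0},{"jaw": 0.2,"tx": 2.8,"ty": -2.8,"tz": 0,"wx": 0,"wy": 0,"wz": 0},{"jaw": 0.2,"tx": 2.8,"ty": -2.8,"tz": 0,"wx": 0,"wy": 0,"wz": 0},{"jaw": 0.2,"tx": 2.8,"ty": -2.8,"tz": 0,"wx": 0,"wy": 0,"wz": 0},{"jaw": 0.2,"tx": 2.8,"ty": -2.8,"tz": 0,"wx": 0,"wy": 0,"wz": 0},{"jaw": 0.2,"tx": 2.8,"ty": -2.8,"tz": 0,"wx": 0,"wy": 0,"wz": 0},{"jaw": 0.2,"tx": 2.8,"ty": -2.8,"tz": 0,"wx": 0,"wy": 0,"wz": 0},{"jaw": 0.2,"tx": 2.8,"ty": -2.8,"tz": 0,"wx": 0,"wy": 0,"wz": 0},{"jaw": 0.2,"tx": 2.8,"ty": -2.8,"tz": 0,"wx": 0,"wy": 0,"wz": 0},{"jaw": 0.2,"tx": 2.8,"ty": -2.8,"tz": 0,"wx": 0,"wy": 0,"wz": 0},{"jaw": 0.2,"tx": 2.6,"ty": -3.0,"tz": 2.5,"wx": 0,"wy": 0,"wz": 0},{"jaw": 0.2,"tx": 0,"ty": 0,"tz": 2.5,"wx": 0,"wy": 0,"wz": 0},{"jaw": 0.2,"tx": 0,"ty": 0,"tz": 0,"wx": 0,"wy": 0,"wz": 8},{"jaw": 0.2,"tx": 0,"ty": 0,"tz": 0,"wx": 0,"wy": 0,"wz": 7.3},{"jaw": 0.2,"tx": 0,"ty": 0,"tz": 0,"wx": 0,"wy": 0,"wz": 0},{"jaw": 0.2,"tx": 0,"ty": 0,"tz": 0,"wx": 0,"wy": 0,"wz": 0}])

```text
clock: 2.75
tcp_pos: [0.4436, -0.037, 0.3547]
orientation: [0.0, 1.0, 0.001, 0.0]
wrist_force: [-0.0, -0.5, -0.2]
finger_gap: 0.0513
```

```bash
python3 - <<'E'
from h import *
go([.444,-.037,.09],down(0)); print(get_state()["joint_pos"].round(3))
snap("wrist","c2");snap("top","c2t",(205,150,305,270),5)
E
```

```text
shift cm [ 0.04 -0.   10.97] turn deg [ 0.  -0.   0.2] | tcp goal [ 0.444 -0.037  0.245]
[-0.264  0.086 -0.363  1.121 -0.     2.875]
```

View pics/c2.png

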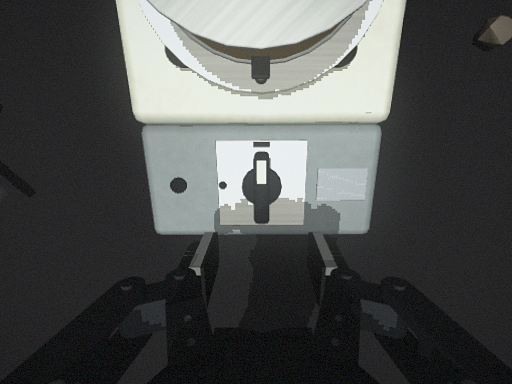

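View pics/c2t_raw.png

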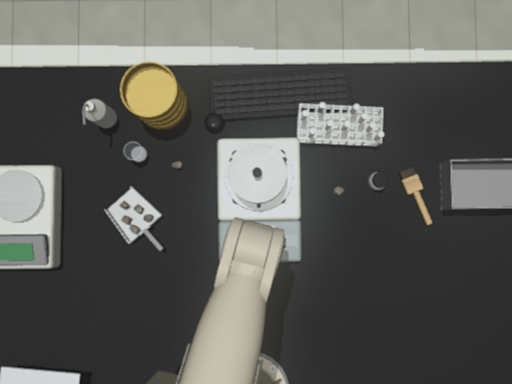

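Wrist picture: the isolator bar runs from (262,152) to (262,222), with its white pointer at (262,172), away from the robot, so it is ON.

```bash
python3 - <<'E'
from h import *
c=eyes.calibration("wrist")
print(plane(c,[[262,152],[262,222],[262,185]],.102).round(4))
print(proj(c,[[.444,-.037,.09],[.481,-.037,.102],[.419,-.037,.102]]).round(1))
E
```

```text
[[ 0.4842 -0.0371  0.102 ]
 [ 0.4218 -0.0371  0.102 ]
 [ 0.456  -0.0371  0.102 ]]
[[261.9 193.9]
 [261.8 155.8]
 [261.9 224.9]]
```

carry_out(motion=[{"jaw": 0.2,"tx": 0.3,"ty": 0,"tz": 2,"wx": 0,"wy": 0,"wz": 0.2},{"jaw": 0.2,"tx": 0,"ty": 0,"tz": 3,"wx": 0,"wy": 0,"wz": 0},{"jaw": 0.2,"tx": 0,"ty": 0,"tz": 3,"wx": 0,"wy": 0,"wz": 0},{"jaw": 0.2,"tx": 0,"ty": 0,"tz": 2,"wx": 0,"wy": 0,"wz": 0},{"jaw": 0.2,"tx": 0,"ty": 0,"tz": 1,"wx": 0,"wy": 0,"wz": 0},{"jaw": 0.2,"tx": 0,"ty": 0,"tz": 0,"wx": 0,"wy": 0,"wz": 0},{"jaw": -1,"tx": 0,"ty": 0,"tz": 0,"wx": 0,"wy": 0,"wz": 0},{"jaw": -1,"tx": 0,"ty": 0,"tz": 0,"wx": 0,"wy": 0,"wz": 0},{"jaw": -1,"tx": 0,"ty": 0,"tz": 0,"wx": 0,"wy": 0,"wz": 0},{"jaw": -1,"tx": 0,"ty": 0,"tz": 0,"wx": 0,"wy": 0,"wz": 0}], force=40)

```text
clock: 4.1
tcp_pos: [0.447, -0.0362, 0.2457]
orientation: [-0.001, 1.0, -0.001, 0.001]
wrist_force: [0.3, 4.5, 4.4]
finger_gap: 0.0137
```

```bash
python3 - <<'E'
from h import *
go([.4465,-.037,.09],down(0)); print(get_state()["joint_pos"].round(3))
E
```

```text
shift cm [-0.05  0.08  0.07] turn deg [-0.1 -0.1 -0.1] | tcp goal [ 0.4465 -0.037   0.245 ]
[-0.261  0.188 -0.535  0.846  0.003  2.882]
```

carry_out(motion=[{"jaw": -1,"tx": 0,"ty": 0,"tz": 0,"wx": 0,"wy": 0,"wz": -5},{"jaw": -1,"tx": 0,"ty": 0,"tz": 0,"wx": 0,"wy": 0,"wz": -10},{"jaw": -1,"tx": 0,"ty": 0,"tz": 0,"wx": 0,"wy": 0,"wz": -10},{"jaw": -1,"tx": 0,"ty": 0,"tz": 0,"wx": 0,"wy": 0,"wz": -10},{"jaw": -1,"tx": 0,"ty": 0,"tz": 0,"wx": 0,"wy": 0,"wz": -10},{"jaw": -1,"tx": 0,"ty": 0,"tz": 0,"wx": 0,"wy": 0,"wz": -10},{"jaw": -1,"tx": 0,"ty": 0,"tz": 0,"wx": 0,"wy": 0,"wz": -10},{"jaw": -1,"tx": 0,"ty": 0,"tz": 0,"wx": 0,"wy": 0,"wz": -10},{"jaw": -1,"tx": 0,"ty": 0,"tz": 0,"wx": 0,"wy": 0,"wz": -10},{"jaw": -1,"tx": 0,"ty": 0,"tz": 0,"wx": 0,"wy": 0,"wz": -5},{"jaw": -1,"tx": 0,"ty": 0,"tz": 0,"wx": 0,"wy": 0,"wz": 0},{"jaw": -1,"tx": 0,"ty": 0,"tz": 0,"wx": 0,"wy": 0,"wz": 0},{"jaw": 0.2,"tx": 0,"ty": 0,"tz": 0,"wx": 0,"wy": 0,"wz": 0},{"jaw": 0.2,"tx": 0,"ty": 0,"tz": 0,"wx": 0,"wy": 0,"wz": 0},{"jaw": 0.2,"tx": 0,"ty": 0,"tz": 0,"wx": 0,"wy": 0,"wz": 0},{"jaw": 0.2,"tx": 0,"ty": 0,"tz": -4,"wx": 0,"wy": 0,"wz": 0},{"jaw": 0.2,"tx": 0,"ty": 0,"tz": -6,"wx": 0,"wy": 0,"wz": 0},{"jaw": 0.2,"tx": 0,"ty": 0,"tz": -6,"wx": 0,"wy": 0,"wz": 0},{"jaw": 0.2,"tx": 0,"ty": 0,"tz": -3,"wx": 0,"wy": 0,"wz": 0}])

```text
clock: 6.48
tcp_pos: [0.4471, -0.0374, 0.4382]
orientation: [0.002, 0.708, 0.706, 0.001]
wrist_force: [0.6, -0.6, -0.3]
finger_gap: 0.0511
```

```bash
python3 - <<'E'
from h import *
print(get_state()["joint_pos"].round(3))
c=eyes.calibration("wrist")
snap("wrist","c3")
go([.6255,-.036,.26],down(90)); go([.6255,-.036,.26],down(0));
E
```

```text
[-0.263  0.057 -0.188  1.321 -0.     1.311]
shift cm [ 0.21 17.77  2.74] turn deg [ 0.5  0.1 -0.2] | tcp goal [ 0.6255 -0.036   0.415 ]
shift cm [ 0.21 17.77  2.74] turn deg [ 0.5 -0.3 89.8] | tcp goal [ 0.6255 -0.036   0.415 ]
```

View pics/c3.png

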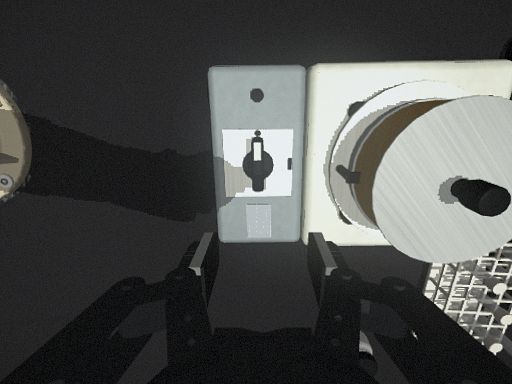

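The isolator is OFF: the pointer at (257,145) sits at the round mark at (257,133), on the left. Next I go above the knob.

carry_out(motion=[{"jaw": 0.6,"tx": 0,"ty": 4.5,"tz": 0,"wx": 0.5,"wy": 0,"wz": 0},{"jaw": 0.6,"tx": 0.2,"ty": 4.5,"tz": 0,"wx": 0,"wy": 0,"wz": 0},{"jaw": 0.6,"tx": 0,"ty": 4.5,"tz": 0,"wx": 0,"wy": 0,"wz": 0},{"jaw": 0.6,"tx": 0,"ty": 4.3,"tz": 0,"wx": 0,"wy": 0,"wz": 0},{"jaw": 0.6,"tx": 0,"ty": 0,"tz": 2.7,"wx": 0,"wy": 0,"wz": 0},{"jaw": 0.6,"tx": 0,"ty": 0,"tz": 0,"wx": 0,"wy": 0,"wz": 0},{"jaw": 0.6,"tx": 0,"ty": 0,"tz": 0,"wx": 0,"wy": 0,"wz": 0}])

```text
clock: 7.4
tcp_pos: [0.624, -0.0356, 0.4069]
orientation: [-0.003, 0.708, 0.706, -0.003]
wrist_force: [0.9, -0.2, 0.4]
finger_gap: 0.0689
```

```bash
python3 - <<'E'
from h import *
c=eyes.calibration("wrist")
snap("wrist","c4")
print(proj(c,[.6255,-.036,.21]))
go([.6255,-.036,.199],down(90))
E
```

```text
[[267.30672754 226.21366349]]
shift cm [-0.04  0.19  5.36] turn deg [-0.4  0.  -0.2] | tcp goal [ 0.6255 -0.036   0.354 ]
```

View pics/c4.png

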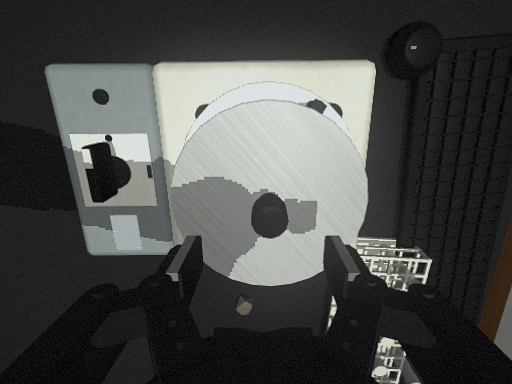

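The knob shows at (269,215), near its predicted top centre at (267,226). I descend and grip it.

carry_out(motion=[{"jaw": 0.6,"tx": 0,"ty": 0.2,"tz": 2,"wx": -0.4,"wy": 0,"wz": 0},{"jaw": 0.6,"tx": 0,"ty": 0,"tz": 2,"wx": 0,"wy": 0,"wz": 0},{"jaw": 0.6,"tx": 0,"ty": 0,"tz": 1.3,"wx": 0,"wy": 0,"wz": 0},{"jaw": 0.6,"tx": 0,"ty": 0,"tz": 0,"wx": 0,"wy": 0,"wz": 0},{"jaw": -1,"tx": 0,"ty": 0,"tz": 0,"wx": 0,"wy": 0,"wz": 0},{"jaw": -1,"tx": 0,"ty": 0,"tz": 0,"wx": 0,"wy": 0,"wz": 0},{"jaw": -1,"tx": 0,"ty": 0,"tz": 0,"wx": 0,"wy": 0,"wz": 0},{"jaw": -1,"tx": 0,"ty": 0,"tz": 0,"wx": 0,"wy": 0,"wz": 0},{"jaw": -1,"tx": 0,"ty": 0,"tz": 0,"wx": 0,"wy": 0,"wz": 0}], force=40)

```text
clock: 8.57
tcp_pos: [0.6262, -0.0355, 0.3545]
orientation: [0.0, 0.708, 0.706, -0.0]
wrist_force: [-1.8, -0.9, 6.4]
finger_gap: 0.0251
```

```bash
python3 - <<'E'
from h import *
p,R,s=pose();print(p+R.apply([0,0,.155]))
snap("wrist","c5")
go([.6255,-.036,.199],down(90))
E
```

```text
[ 0.62617002 -0.03555616  0.19949938]
shift cm [-0.05 -0.07  0.05] turn deg [-0.   0.  -0.2] | tcp goal [ 0.6255 -0.036   0.354 ]
```

View pics/c5.png

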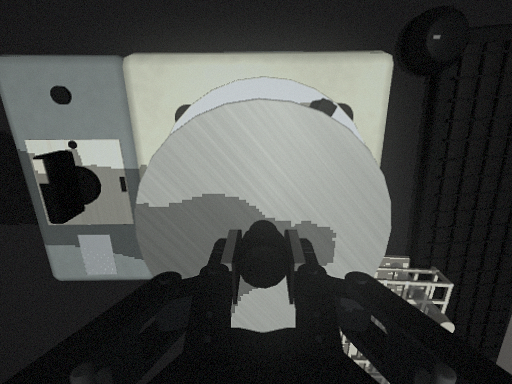

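carry_out(motion=[{"jaw": -1,"tx": 0,"ty": 0,"tz": -1,"wx": 0,"wy": 0,"wz": 0},{"jaw": -1,"tx": 0,"ty": 0,"tz": -2,"wx": 0,"wy": 0,"wz": 0},{"jaw": -1,"tx": 0,"ty": 0,"tz": -3,"wx": 0,"wy": 0,"wz": 0},{"jaw": -1,"tx": 0,"ty": 0,"tz": -2,"wx": 0,"wy": 0,"wz": 0},{"jaw": -1,"tx": -2,"ty": -1.6,"tz": 0,"wx": 0,"wy": 0,"wz": 0},{"jaw": -1,"tx": -3.5,"ty": -2.7,"tz": 0,"wx": 0,"wy": 0,"wz": 0},{"jaw": -1,"tx": -3.5,"ty": -2.7,"tz": 0,"wx": 0,"wy": 0,"wz": 0},{"jaw": -1,"tx": -3.5,"ty": -2.7,"tz": 0,"wx": 0,"wy": 0,"wz": 0},{"jaw": -1,"tx": -3.5,"ty": -2.7,"tz": 0,"wx": 0,"wy": 0,"wz": 0},{"jaw": -1,"tx": -3.5,"ty": -2.7,"tz": 0,"wx": 0,"wy": 0,"wz": 0},{"jaw": -1,"tx": -3.5,"ty": -2.7,"tz": 0,"wx": 0,"wy": 0,"wz": 0},{"jaw": -1,"tx": -3.5,"ty": -2.7,"tz": 0,"wx": 0,"wy": 0,"wz": 0},{"jaw": -1,"tx": 0,"ty": 0,"tz": 0,"wx": 0,"wy": 0,"wz": 0},{"jaw": -1,"tx": 0,"ty": 0,"tz": 0,"wx": 0,"wy": 0,"wz": 0}])

```text
clock: 10.38
tcp_pos: [0.4205, -0.2999, 0.4338]
orientation: [-0.001, 0.708, 0.706, -0.0]
wrist_force: [0.3, -0.2, -2.0]
finger_gap: 0.0248
```

```bash
python3 - <<'E'
from h import *
p,R,s=pose();print(p+R.apply([0,0,.155]),s["finger_gap"])
snap("wrist","c6")
snap("top","c6t",(200,130,460,330),3)
go([.42,-.30,.0395],down(90))
E
```

```text
[ 0.42016937 -0.29976721  0.27875152] 0.024839532381392082
shift cm [-0.09 -0.05 23.93] turn deg [-0.1 -0.  -0.1] | tcp goal [ 0.42   -0.3     0.1945]
```

View pics/c6.png

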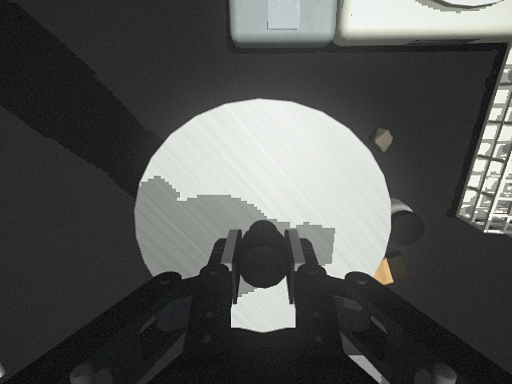

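View pics/c6t.png

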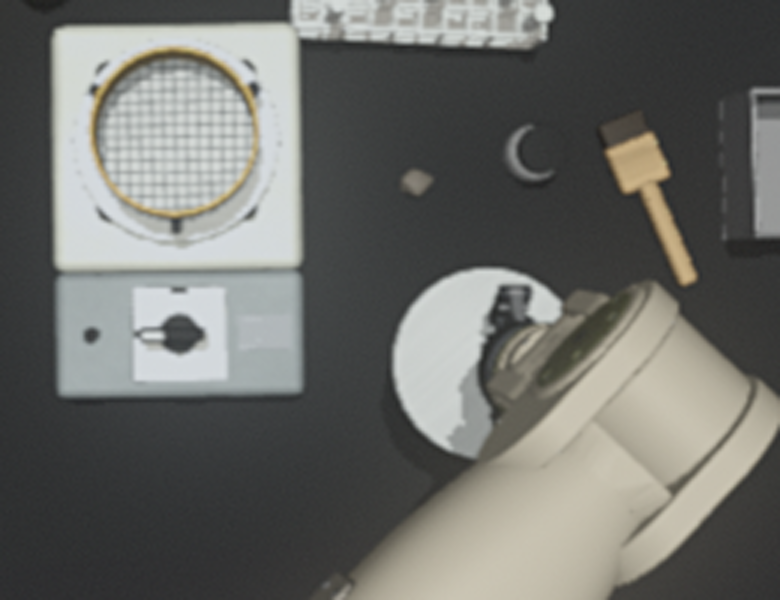

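The cover is held, the isolator pointer in the top view at (150,333) of the crop is left (OFF), and the landing spot is clear. I lower the cover.

carry_out(motion=[{"jaw": -1,"tx": 0,"ty": 0,"tz": 4,"wx": 0,"wy": 0,"wz": 0},{"jaw": -1,"tx": 0,"ty": 0,"tz": 5,"wx": 0,"wy": 0,"wz": 0},{"jaw": -1,"tx": 0,"ty": 0,"tz": 5,"wx": 0,"wy": 0,"wz": 0},{"jaw": -1,"tx": 0,"ty": 0,"tz": 5,"wx": 0,"wy": 0,"wz": 0},{"jaw": -1,"tx": 0,"ty": 0,"tz": 2.5,"wx": 0,"wy": 0,"wz": 0},{"jaw": -1,"tx": 0,"ty": 0,"tz": 1.2,"wx": 0,"wy": 0,"wz": 0},{"jaw": -1,"tx": 0,"ty": 0,"tz": 0.6,"wx": 0,"wy": 0,"wz": 0},{"jaw": -1,"tx": 0,"ty": 0,"tz": 0.6,"wx": 0,"wy": 0,"wz": 0},{"jaw": -1,"tx": 0,"ty": 0,"tz": 0,"wx": 0,"wy": 0,"wz": 0},{"jaw": -1,"tx": 0,"ty": 0,"tz": 0,"wx": 0,"wy": 0,"wz": 0}])

```text
clock: 11.72
tcp_pos: [0.4203, -0.3002, 0.1956]
orientation: [0.0, 0.708, 0.706, -0.001]
wrist_force: [-0.2, 0.1, -1.7]
finger_gap: 0.0248
```

```bash
python3 - <<'E'
from h import *
p,R,s=pose();print(p+R.apply([0,0,.155]),s["finger_gap"],s["wrist_force"])
go([.42,-.30,.0395],down(90))
E
```

```text
[ 0.42020228 -0.30034646  0.04058412] 0.024784419376203553 [-0.24488178  0.06252037 -1.70431408]
shift cm [ 0.02 -0.03  0.11] turn deg [-0.   0.1 -0.2] | tcp goal [ 0.42   -0.3     0.1945]
```

carry_out(motion=[{"jaw": -1,"tx": 0,"ty": 0,"tz": 0.1,"wx": 0,"wy": 0,"wz": 0},{"jaw": -1,"tx": 0,"ty": 0,"tz": 0,"wx": 0,"wy": 0,"wz": 0},{"jaw": 0.5,"tx": 0,"ty": 0,"tz": 0,"wx": 0,"wy": 0,"wz": 0},{"jaw": 0.5,"tx": 0,"ty": 0,"tz": 0,"wx": 0,"wy": 0,"wz": 0},{"jaw": 0.5,"tx": 0,"ty": 0,"tz": 0,"wx": 0,"wy": 0,"wz": 0},{"jaw": 0.5,"tx": 0,"ty": 0,"tz": -2,"wx": 0,"wy": 0,"wz": 0},{"jaw": 0.5,"tx": 0,"ty": 0,"tz": -4,"wx": 0,"wy": 0,"wz": 0},{"jaw": 0.5,"tx": 0,"ty": 0,"tz": -5,"wx": 0,"wy": 0,"wz": 0},{"jaw": 0.5,"tx": 0,"ty": 0,"tz": -5,"wx": 0,"wy": 0,"wz": 0},{"jaw": 0.5,"tx": 0,"ty": 0,"tz": -5,"wx": 0,"wy": 0,"wz": 0},{"jaw": 0.5,"tx": 0,"ty": 0,"tz": -3,"wx": 0,"wy": 0,"wz": 0},{"jaw": 0.5,"tx": 0,"ty": 0,"tz": 0,"wx": 0,"wy": 0,"wz": 0}])

```text
clock: 13.22
tcp_pos: [0.421, -0.3003, 0.4366]
orientation: [0.002, 0.708, 0.706, -0.001]
wrist_force: [0.7, -0.4, -0.3]
finger_gap: 0.0639
```

```bash
python3 - <<'E'
from h import *
print(get_state()["joint_pos"].round(3))
snap("wrist","c7")
go([.449,.275,.20],down(40.5))
E
```

```text
[-7.750e-01  1.910e-01 -3.700e-02  1.338e+00 -1.000e-03  7.990e-01]
shift cm [57.53  2.67  7.87] turn deg [ 0.   0.1 49.3] | tcp goal [0.449 0.275 0.355]
```

View pics/c7.png

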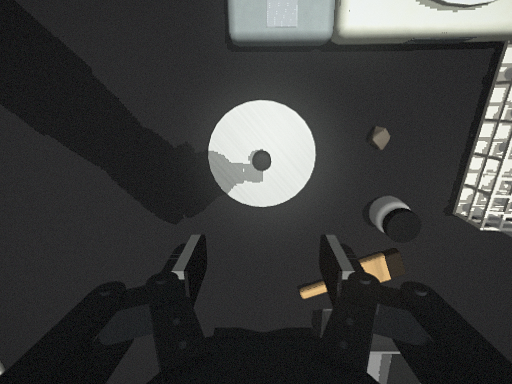

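The cover lies flat at (261,155). I move across to the pan.

carry_out(motion=[{"jaw": 0.2,"tx": 4.8,"ty": 0.2,"tz": 0,"wx": 0,"wy": 0,"wz": 0},{"jaw": 0.2,"tx": 4.8,"ty": 0.2,"tz": 0,"wx": 0,"wy": 0,"wz": 0},{"jaw": 0.2,"tx": 4.8,"ty": 0.2,"tz": 0,"wx": 0,"wy": 0,"wz": 0},{"jaw": 0.2,"tx": 4.8,"ty": 0.2,"tz": 0,"wx": 0,"wy": 0,"wz": 0},{"jaw": 0.2,"tx": 4.8,"ty": 0.2,"tz": 0,"wx": 0,"wy": 0,"wz": 0},{"jaw": 0.2,"tx": 4.8,"ty": 0.2,"tz": 0,"wx": 0,"wy": 0,"wz": 0},{"jaw": 0.2,"tx": 4.8,"ty": 0.2,"tz": 0,"wx": 0,"wy": 0,"wz": 0},{"jaw": 0.2,"tx": 4.8,"ty": 0.2,"tz": 0,"wx": 0,"wy": 0,"wz": 0},{"jaw": 0.2,"tx": 4.8,"ty": 0.2,"tz": 0,"wx": 0,"wy": 0,"wz": 0},{"jaw": 0.2,"tx": 4.8,"ty": 0.2,"tz": 0,"wx": 0,"wy": 0,"wz": 0},{"jaw": 0.2,"tx": 4.8,"ty": 0.2,"tz": 0,"wx": 0,"wy": 0,"wz": 0},{"jaw": 0.2,"tx": 4.7,"ty": 0.2,"tz": 0,"wx": 0,"wy": 0,"wz": 0},{"jaw": 0.2,"tx": 0,"ty": 0,"tz": 0,"wx": 0,"wy": 0,"wz": 10},{"jaw": 0.2,"tx": 0,"ty": 0,"tz": 0,"wx": 0,"wy": 0,"wz": 10},{"jaw": 0.2,"tx": 0,"ty": 0,"tz": 0,"wx": 0,"wy": 0,"wz": 10},{"jaw": 0.2,"tx": 0,"ty": 0,"tz": 0,"wx": 0,"wy": 0,"wz": 10},{"jaw": 0.2,"tx": 0,"ty": 0,"tz": 0,"wx": 0,"wy": 0,"wz": 9.3},{"jaw": 0.2,"tx": 0,"ty": 0,"tz": 0,"wx": 0,"wy": 0,"wz": 0},{"jaw": 0.2,"tx": 0,"ty": 0,"tz": 0,"wx": 0,"wy": 0,"wz": 0}])

```text
clock: 15.65
tcp_pos: [0.446, 0.275, 0.4327]
orientation: [-0.0, 0.938, 0.348, -0.002]
wrist_force: [0.1, -0.8, -0.1]
finger_gap: 0.0512
```

```bash
python3 - <<'E'
from h import *
print(get_state()["joint_pos"].round(3))
snap("wrist","c8")
go([.449,.275,.20],down(40.5))
E
```

```text
[ 3.990e-01  2.090e-01 -2.400e-02  1.341e+00  1.000e-03  2.830e+00]
shift cm [0.25 0.21 7.8 ] turn deg [-0.1  0.1  0.2] | tcp goal [0.449 0.275 0.355]
```

View pics/c8.png

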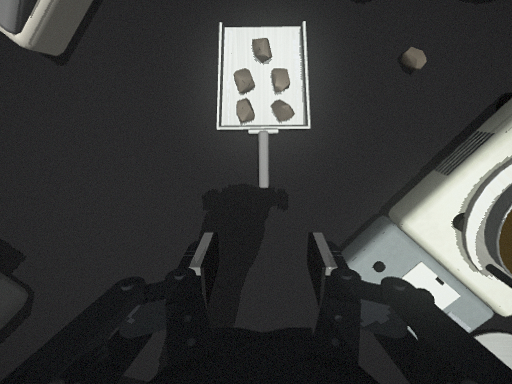

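The wrist view shows five rocks in the pan, its handle running from (263,133) to (264,187), and stray A at (414,59).

```bash
python3 - <<'E'
from h import *
c=eyes.calibration("wrist")
im=cv2.imread("pics/c8_raw.png")
g=im[130:192,252:276].max(2); m=(g>75).astype(np.uint8)
ys,xs=np.nonzero(m); 
for r in range(130,192,6): 
    q=xs[ys==r-130]+252; print(r,q.min() if len(q) else None,q.max() if len(q) else None)
P=plane(c,[[263.3,136],[264,187]],.044); print(P.round(4))
d=P[0]-P[1]; print(np.degrees(np.arctan2(d[1],d[0])),np.linalg.norm(d))
W=plane(c,[[219,128],[310,128],[219,24],[305,24]],.03); print(W.round(4), np.linalg.norm(W[0]-W[1]))
d=d/np.linalg.norm(d); print("grip from end",P[1]+.04*d,"from back wall",(W[0]+W[1])/2-.047*d)
print(plane(c,[414,59],.012))
E
```

```text
130 252 275
136 258 268
142 259 268
148 259 268
154 259 268
160 259 268
166 259 268
172 259 268
178 259 268
184 259 268
190 None None
[[0.474  0.2978 0.044 ]
 [0.4221 0.252  0.044 ]]
41.426223630486994 0.06922887437757691
[[0.4422 0.3484 0.03  ]
 [0.5212 0.2563 0.03  ]
 [0.5379 0.4221 0.03  ]
 [0.6044 0.3444 0.03  ]] 0.12134786587367895
grip from end [0.45208013 0.27847178 0.044     ] from back wall [0.44648582 0.27124549 0.03      ]
[[0.67113119 0.21131493 0.012     ]]
```

```bash
python3 - <<'E'
from h import *
go([.450,.2755,.036],down(40.6))
E
```

```text
shift cm [ 0.4   0.26 24.2 ] turn deg [-0.1  0.1  0.1] | tcp goal [0.45   0.2755 0.191 ]
```

carry_out(motion=[{"jaw": 0.2,"tx": 0.4,"ty": 0.2,"tz": 5,"wx": 0,"wy": 0,"wz": 0},{"jaw": 0.2,"tx": 0,"ty": 0,"tz": 5,"wx": 0,"wy": 0,"wz": 0},{"jaw": 0.2,"tx": 0,"ty": 0,"tz": 5,"wx": 0,"wy": 0,"wz": 0},{"jaw": 0.2,"tx": 0,"ty": 0,"tz": 5,"wx": 0,"wy": 0,"wz": 0},{"jaw": 0.2,"tx": 0,"ty": 0,"tz": 3,"wx": 0,"wy": 0,"wz": 0},{"jaw": 0.2,"tx": 0,"ty": 0,"tz": 1.2,"wx": 0,"wy": 0,"wz": 0},{"jaw": 0.2,"tx": 0,"ty": 0,"tz": 0,"wx": 0,"wy": 0,"wz": 0},{"jaw": 0.2,"tx": 0,"ty": 0,"tz": 0,"wx": 0,"wy": 0,"wz": 0}])

```text
clock: 16.7
tcp_pos: [0.4509, 0.2765, 0.1932]
orientation: [-0.0, 0.938, 0.347, 0.0]
wrist_force: [0.5, 0.9, 0.7]
finger_gap: 0.0512
```

```bash
python3 - <<'E'
from h import *
go([.450,.2755,.036],down(40.6))
snap("wrist","c9")
E
```

```text
shift cm [-0.13  0.02  0.22] turn deg [-0.  -0.1 -0. ] | tcp goal [0.45   0.2755 0.191 ]
```

View pics/c9.png

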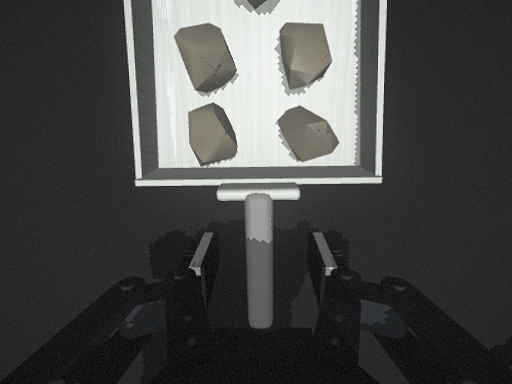

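Aligned: the handle, at columns 246–272, sits between the pads, which are at (203,250) and (322,250). I close at 110 N and lift a little.

carry_out(motion=[{"jaw": 0.2,"tx": 0,"ty": 0,"tz": 0.2,"wx": 0,"wy": 0,"wz": 0},{"jaw": -1,"tx": 0,"ty": 0,"tz": 0,"wx": 0,"wy": 0,"wz": 0},{"jaw": -1,"tx": 0,"ty": 0,"tz": 0,"wx": 0,"wy": 0,"wz": 0},{"jaw": -1,"tx": 0,"ty": 0,"tz": 0,"wx": 0,"wy": 0,"wz": 0},{"jaw": -1,"tx": 0,"ty": 0,"tz": 0,"wx": 0,"wy": 0,"wz": 0},{"jaw": -1,"tx": 0,"ty": 0,"tz": 0,"wx": 0,"wy": 0,"wz": 0},{"jaw": -1,"tx": 0,"ty": 0,"tz": -0.5,"wx": 0,"wy": 0,"wz": 0},{"jaw": -1,"tx": 0,"ty": 0,"tz": -1,"wx": 0,"wy": 0,"wz": 0},{"jaw": -1,"tx": 0,"ty": 0,"tz": -1.5,"wx": 0,"wy": 0,"wz": 0},{"jaw": -1,"tx": 0,"ty": 0,"tz": 0,"wx": 0,"wy": 0,"wz": 0},{"jaw": -1,"tx": 0,"ty": 0,"tz": 0,"wx": 0,"wy": 0,"wz": 0}], force=110)

```text
clock: 18.12
tcp_pos: [0.4501, 0.2761, 0.22]
orientation: [-0.0, 0.938, 0.346, -0.001]
wrist_force: [0.4, 0.8, -4.3]
finger_gap: 0.012
```

```bash
python3 - <<'E'
from h import *
p,R,s=pose();print(p+R.apply([0,0,.155]),s["finger_gap"],s["joint_pos"].round(3))
snap("wrist","c10")
E
```

```text
[0.449862   0.276078   0.06495774] 0.012031862106780764 [ 3.980e-01  3.550e-01 -3.760e-01  8.410e-01  1.000e-03  2.832e+00]
```

View pics/c10.png

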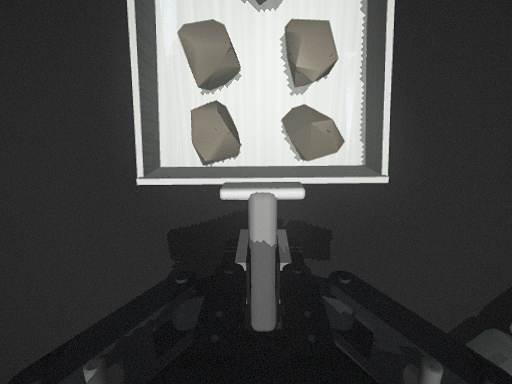

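carry_out(motion=[{"jaw": -1,"tx": 0,"ty": 0,"tz": -1.5,"wx": 0,"wy": 0,"wz": 0},{"jaw": -1,"tx": 0,"ty": 0,"tz": -3,"wx": 0,"wy": 0,"wz": 0},{"jaw": -1,"tx": 0,"ty": 0,"tz": -4,"wx": 0,"wy": 0,"wz": 0},{"jaw": -1,"tx": 0,"ty": 0,"tz": -4,"wx": 0,"wy": 0,"wz": 0},{"jaw": -1,"tx": 0,"ty": 0,"tz": -4,"wx": 0,"wy": 0,"wz": 0},{"jaw": -1,"tx": 0,"ty": 0,"tz": -3,"wx": 0,"wy": 0,"wz": 0},{"jaw": -1,"tx": 0,"ty": 0,"tz": -2,"wx": 0,"wy": 0,"wz": 0},{"jaw": -1,"tx": -0.5,"ty": 1.2,"tz": 0,"wx": 0,"wy": 0,"wz": 0},{"jaw": -1,"tx": -1,"ty": 2.4,"tz": 0,"wx": 0,"wy": 0,"wz": 0},{"jaw": -1,"tx": -1.4,"ty": 3.6,"tz": 0,"wx": 0,"wy": 0,"wz": 0},{"jaw": -1,"tx": -1.4,"ty": 3.6,"tz": 0,"wx": 0,"wy": 0,"wz": 0},{"jaw": -1,"tx": -1.4,"ty": 3.6,"tz": 0,"wx": 0,"wy": 0,"wz": 0},{"jaw": -1,"tx": -1.4,"ty": 3.6,"tz": 0,"wx": 0,"wy": 0,"wz": 0},{"jaw": -1,"tx": -1.4,"ty": 3.6,"tz": 0,"wx": 0,"wy": 0,"wz": 0},{"jaw": -1,"tx": -1.4,"ty": 3.6,"tz": 0,"wx": 0,"wy": 0,"wz": 0},{"jaw": -1,"tx": -1.4,"ty": 3.6,"tz": 0,"wx": 0,"wy": 0,"wz": 0},{"jaw": -1,"tx": -1,"ty": 2.4,"tz": 0,"wx": 0,"wy": 0,"wz": 0},{"jaw": -1,"tx": -0.5,"ty": 1.2,"tz": 0,"wx": 0,"wy": 0,"wz": 0},{"jaw": -1,"tx": 0,"ty": 0,"tz": 0,"wx": 0,"wy": 0,"wz": 0}])

```text
clock: 20.55
tcp_pos: [0.5636, -0.0541, 0.4338]
orientation: [-0.001, 0.938, 0.346, -0.001]
wrist_force: [-0.2, 0.7, -4.7]
finger_gap: 0.0123
```

```bash
python3 - <<'E'
from h import *
p,R,s=pose();print(p+R.apply([0,0,.155]),s["finger_gap"],s["joint_pos"].round(3))
snap("wrist","c11")
go([.625,-.236,.30],down(40.6))
E
```

```text
[ 0.56310313 -0.05409106  0.27878195] 0.01232361666030173 [-0.237  0.292  0.087  1.37  -0.     2.198]
shift cm [-7.19 17.88 -2.12] turn deg [-0.1  0.1 -0.1] | tcp goal [ 0.625 -0.236  0.455]
```

View pics/c11.png

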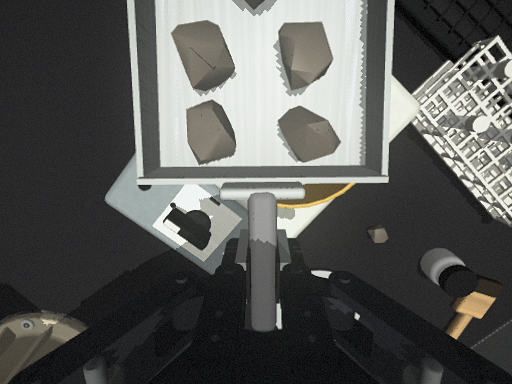

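carry_out(motion=[{"jaw": -1,"tx": -0.6,"ty": 1.5,"tz": 0,"wx": 0,"wy": 0,"wz": 0},{"jaw": -1,"tx": -1.2,"ty": 3,"tz": 0,"wx": 0,"wy": 0,"wz": 0},{"jaw": -1,"tx": -1.5,"ty": 3.6,"tz": 0,"wx": 0,"wy": 0,"wz": 0},{"jaw": -1,"tx": -1.5,"ty": 3.6,"tz": 0,"wx": 0,"wy": 0,"wz": 0},{"jaw": -1,"tx": -1.4,"ty": 3.5,"tz": 0,"wx": 0,"wy": 0,"wz": 0},{"jaw": -1,"tx": -1,"ty": 2.5,"tz": 0,"wx": 0,"wy": 0,"wz": 0},{"jaw": -1,"tx": 0,"ty": 0.2,"tz": 0,"wx": 0,"wy": 0,"wz": 0},{"jaw": -1,"tx": 0,"ty": 0,"tz": 0,"wx": 0,"wy": 0,"wz": -3},{"jaw": -1,"tx": 0,"ty": 0,"tz": 0,"wx": 0,"wy": 0,"wz": -6},{"jaw": -1,"tx": 0,"ty": 0,"tz": 0,"wx": 0,"wy": 0,"wz": -8},{"jaw": -1,"tx": 0,"ty": 0,"tz": 0,"wx": 0,"wy": 0,"wz": -8},{"jaw": -1,"tx": 0,"ty": 0,"tz": 0,"wx": 0,"wy": 0,"wz": -8},{"jaw": -1,"tx": 0,"ty": 0,"tz": 0,"wx": 0,"wy": 0,"wz": -8},{"jaw": -1,"tx": 0,"ty": 0,"tz": 0,"wx": 0,"wy": 0,"wz": -5},{"jaw": -1,"tx": 0,"ty": 0,"tz": 0,"wx": 0,"wy": 0,"wz": -3.4},{"jaw": -1,"tx": 0,"ty": 0,"tz": 0,"wx": 0,"wy": 0,"wz": 0},{"jaw": -1,"tx": 0,"ty": 0,"tz": 0,"wx": 0,"wy": 0,"wz": 0}])

```text
clock: 22.72
tcp_pos: [0.6255, -0.2356, 0.4348]
orientation: [-0.0, 0.707, 0.707, -0.001]
wrist_force: [-0.4, -0.0, -4.2]
finger_gap: 0.012
```

```bash
python3 - <<'E'
from h import *
p,R,s=pose();print(p+R.apply([0,0,.155]),s["finger_gap"],s["joint_pos"].round(3))
snap("wrist","c12"); snap("scene","c12s",(180,100,380,250),4); snap("top","c12t",(200,100,360,220),4)
go([.625,-.236,.225],down(90))
E
```

```text
[ 0.62530648 -0.23559253  0.2797558 ] 0.012048127604839707 [-4.800e-01  5.050e-01  4.070e-01  1.473e+00 -1.000e-03  1.092e+00]
shift cm [-0.01 -0.04  5.46] turn deg [-0.1  0.  -0.1] | tcp goal [ 0.625 -0.236  0.38 ]
```

View pics/c12.png

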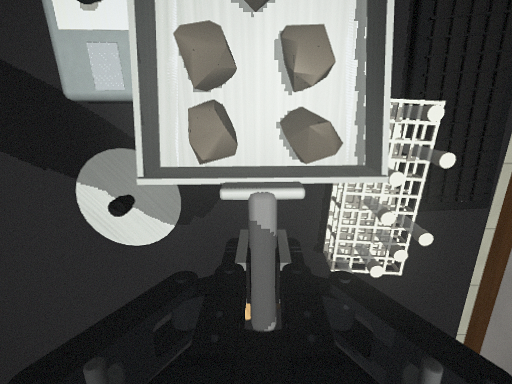

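View pics/c12s.png

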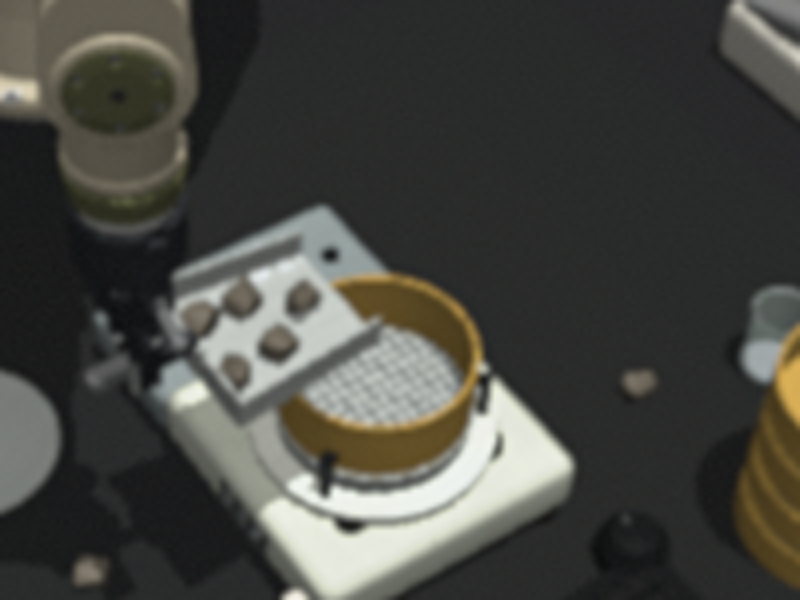

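View pics/c12t.png

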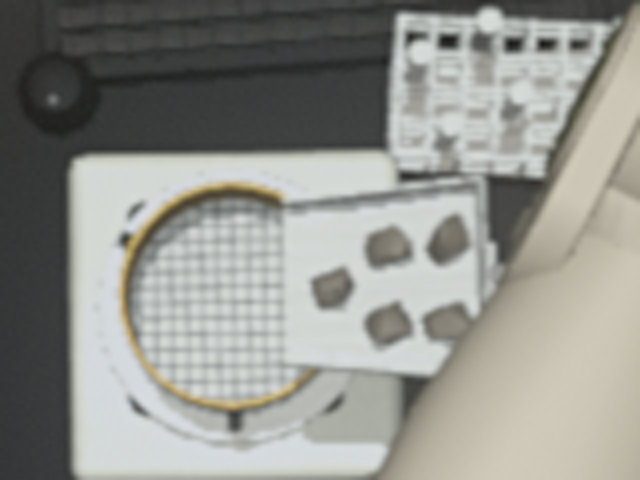

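```bash
python3 - <<'E'
from h import *
f=np.array([0,1.,0]);u=np.array([0,0,1.])
def tp(th,L):
    a=np.radians(th);px=np.cos(a)*f-np.sin(a)*u;pz=np.sin(a)*f+np.cos(a)*u
    M=np.stack([px,np.cross(-pz,px),-pz],1); return np.array(L)-.17*px+.188*pz, Ro.from_matrix(M)
p,R,s=pose()
cur=(p,R)
seq=[(0,.215),(0,.190),(5,.185),(10,.180),(15,.178),(20,.174),(25,.172),(30,.170),(35,.168),(40,.166),(45,.164),(50,.162),(55,.162)]
for th,z in seq:
    t,Rt=tp(th,[.625,-.066,z])
    print(th,(cur[1].inv().apply(t-cur[0])*100).round(2),np.degrees((cur[1].inv()*Rt).as_rotvec()).round(1),t.round(3)); cur=(t,Rt)
E
```

```text
0 [-0.01 -0.04  3.16] [-0.1  0.  -0.1] [ 0.625 -0.236  0.403]
0 [0.  0.  2.5] [0. 0. 0.] [ 0.625 -0.236  0.378]
5 [ 1.7   0.   -0.91] [ 0. -5.  0.] [ 0.625 -0.219  0.387]
10 [ 1.75  0.   -0.91] [ 0. -5.  0.] [ 0.625 -0.201  0.395]
15 [ 1.74 -0.   -1.21] [-0. -5. -0.] [ 0.625 -0.182  0.404]
20 [ 1.81  0.   -1.02] [ 0. -5.  0.] [ 0.625 -0.161  0.409]
25 [ 1.77  0.   -1.22] [ 0. -5.  0.] [ 0.625 -0.141  0.414]
30 [ 1.79  0.   -1.23] [ 0. -5.  0.] [ 0.625 -0.119  0.418]
35 [ 1.8   0.   -1.24] [ 0. -5.  0.] [ 0.625 -0.097  0.42 ]
40 [ 1.82  0.   -1.25] [ 0. -5.  0.] [ 0.625 -0.075  0.419]
45 [ 1.83  0.   -1.26] [ 0. -5.  0.] [ 0.625 -0.053  0.417]
50 [ 1.84  0.   -1.27] [ 0. -5.  0.] [ 0.625 -0.031  0.413]
55 [ 1.7   0.   -1.41] [ 0. -5.  0.] [ 0.625 -0.01   0.409]
```

Lower the pan and tilt it to 20° first, then check.

carry_out(motion=[{"jaw": -1,"tx": 0,"ty": 0,"tz": 1.6,"wx": 0,"wy": 0,"wz": 0},{"jaw": -1,"tx": 0,"ty": 0,"tz": 1.6,"wx": 0,"wy": 0,"wz": 0},{"jaw": -1,"tx": 0,"ty": 0,"tz": 1.5,"wx": 0,"wy": 0,"wz": 0},{"jaw": -1,"tx": 0,"ty": 0,"tz": 1.0,"wx": 0,"wy": 0,"wz": 0},{"jaw": -1,"tx": 0,"ty": 0,"tz": 0,"wx": 0,"wy": 0,"wz": 0},{"jaw": -1,"tx": 1.7,"ty": 0,"tz": -0.9,"wx": 0,"wy": -5,"wz": 0},{"jaw": -1,"tx": 1.75,"ty": 0,"tz": -0.9,"wx": 0,"wy": -5,"wz": 0},{"jaw": -1,"tx": 1.75,"ty": 0,"tz": -1.2,"wx": 0,"wy": -5,"wz": 0},{"jaw": -1,"tx": 1.8,"ty": 0,"tz": -1.0,"wx": 0,"wy": -5,"wz": 0},{"jaw": -1,"tx": 0,"ty": 0,"tz": 0,"wx": 0,"wy": 0,"wz": 0},{"jaw": -1,"tx": 0,"ty": 0,"tz": 0,"wx": 0,"wy": 0,"wz": 0}])

```text
clock: 24.25
tcp_pos: [0.6255, -0.1619, 0.4079]
orientation: [0.122, 0.697, 0.696, -0.123]
wrist_force: [-0.5, 0.1, -3.5]
finger_gap: 0.0122
```

```bash
python3 - <<'E'
from h import *
f=np.array([0,1.,0]);u=np.array([0,0,1.])
def tp(th,L):
    a=np.radians(th);px=np.cos(a)*f-np.sin(a)*u;pz=np.sin(a)*f+np.cos(a)*u
    M=np.stack([px,np.cross(-pz,px),-pz],1); return np.array(L)-.17*px+.188*pz, Ro.from_matrix(M)
p,R,s=pose(); t,Rt=tp(20,[.625,-.066,.174]); print((R.inv().apply(t-p)*100).round(2),np.degrees((R.inv()*Rt).as_rotvec()).round(1),s["joint_pos"].round(3))
print("lip",p+R.apply([.17,0,.188]))
snap("wrist","c13"); snap("scene","c13s",(180,100,380,250),4)
E
```

```text
[ 0.02 -0.05 -0.1 ] [-0.1 -0.1 -0. ] [-0.313  0.407  0.169  1.223 -0.331  1.24 ]
lip [ 0.62524767 -0.06618941  0.17325586]
```

View pics/c13.png

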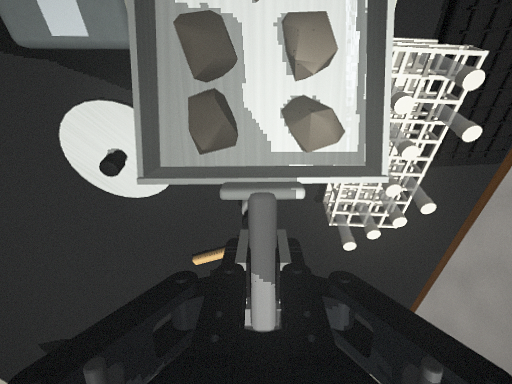

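View pics/c13s.png

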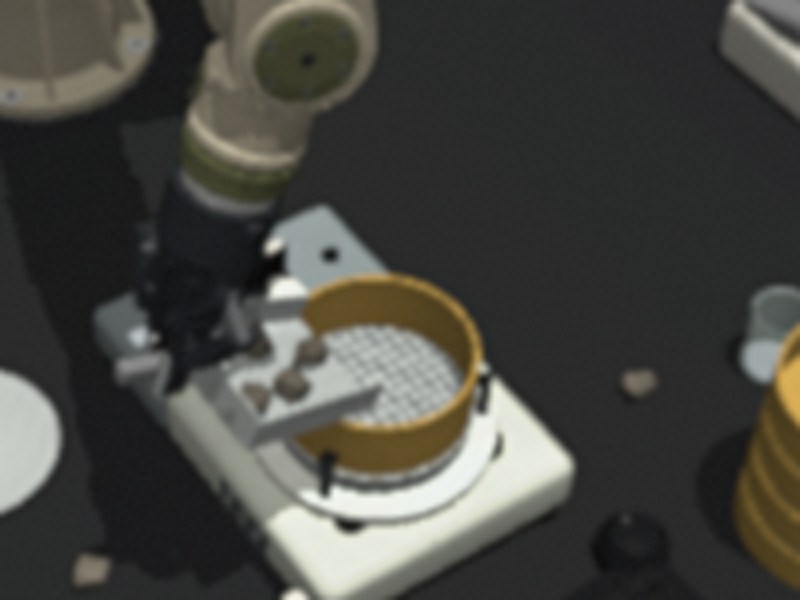

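The lip is inside the rim at the planned height. I tilt on to 45° and pause.

carry_out(motion=[{"jaw": -1,"tx": 1.8,"ty": 0,"tz": -1.3,"wx": 0,"wy": -5,"wz": 0},{"jaw": -1,"tx": 0,"ty": 0,"tz": 0,"wx": 0,"wy": 0,"wz": 0},{"jaw": -1,"tx": 1.8,"ty": 0,"tz": -1.25,"wx": 0,"wy": -5,"wz": 0},{"jaw": -1,"tx": 0,"ty": 0,"tz": 0,"wx": 0,"wy": 0,"wz": 0},{"jaw": -1,"tx": 1.8,"ty": 0,"tz": -1.25,"wx": 0,"wy": -5,"wz": 0},{"jaw": -1,"tx": 0,"ty": 0,"tz": 0,"wx": 0,"wy": 0,"wz": 0},{"jaw": -1,"tx": 1.8,"ty": 0,"tz": -1.25,"wx": 0,"wy": -5,"wz": 0},{"jaw": -1,"tx": 0,"ty": 0,"tz": 0,"wx": 0,"wy": 0,"wz": 0},{"jaw": -1,"tx": 1.85,"ty": 0,"tz": -1.25,"wx": 0,"wy": -5,"wz": 0},{"jaw": -1,"tx": 0,"ty": 0,"tz": 0,"wx": 0,"wy": 0,"wz": 0},{"jaw": -1,"tx": 0,"ty": 0,"tz": 0,"wx": 0,"wy": 0,"wz": 0},{"jaw": -1,"tx": 0,"ty": 0,"tz": 0,"wx": 0,"wy": 0,"wz": 0}])

```text
clock: 25.85
tcp_pos: [0.6256, -0.0538, 0.4172]
orientation: [0.27, 0.654, 0.653, -0.271]
wrist_force: [0.5, 0.3, -2.5]
finger_gap: 0.0121
```

```bash
python3 - <<'E'
from h import *
p,R,s=pose(); print(s["joint_pos"].round(3))
print("lip",p+R.apply([.17,0,.188]))
snap("wrist","c14"); snap("scene","c14s",(180,100,380,250),4)
E
```

```text
[-0.071  0.404  0.117  1.216 -0.782  1.474]
lip [ 0.62529213 -0.06628998  0.16408097]
```

View pics/c14.png

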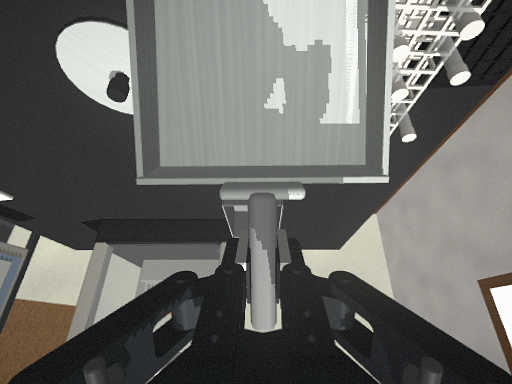

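View pics/c14s.png

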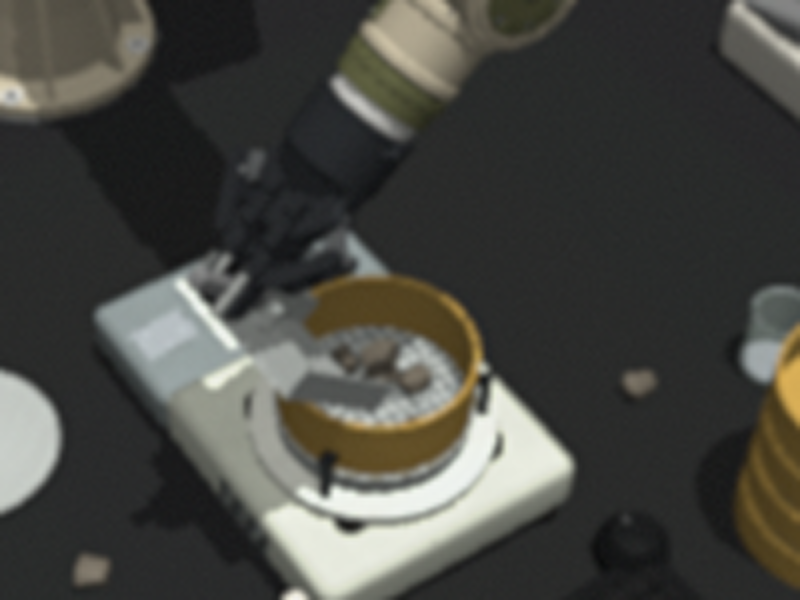

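The force has dropped to 2.5 N, which is the empty pan's 0.26 kg, and rocks lie on the mesh. I tip a little further to be sure, then lift off along the reverse path.

carry_out(motion=[{"jaw": -1,"tx": 1.7,"ty": 0,"tz": -1.5,"wx": 0,"wy": -5,"wz": 0},{"jaw": -1,"tx": 0,"ty": 0,"tz": 0,"wx": 0,"wy": 0,"wz": 0},{"jaw": -1,"tx": 0,"ty": 0,"tz": 0,"wx": 0,"wy": 0,"wz": 0},{"jaw": -1,"tx": 0,"ty": 0,"tz": 0,"wx": 0,"wy": 0,"wz": 0},{"jaw": -1,"tx": -1.5,"ty": 0,"tz": -1.5,"wx": 0,"wy": 0,"wz": 0},{"jaw": -1,"tx": -3,"ty": 0,"tz": -2.5,"wx": 0,"wy": 0,"wz": 0},{"jaw": -1,"tx": -3,"ty": 0,"tz": -2.5,"wx": 0,"wy": 0,"wz": 0},{"jaw": -1,"tx": 0,"ty": 0,"tz": 0,"wx": 0,"wy": 0,"wz": 0},{"jaw": -1,"tx": 0,"ty": 0,"tz": 0,"wx": 0,"wy": 0,"wz": 0}])

```text
clock: 27.08
tcp_pos: [0.6257, -0.0288, 0.5139]
orientation: [0.298, 0.641, 0.641, -0.3]
wrist_force: [-0.7, 0.2, -3.1]
finger_gap: 0.0117
```

```bash
python3 - <<'E'
from h import *
p,R,s=pose(); print(s["joint_pos"].round(3))
print("lip",p+R.apply([.17,0,.188]))
snap("top","c15t",(200,100,360,220),4); snap("scene","c15s",(180,100,380,250),4)
E
```

```text
[-0.019  0.417  0.351  1.487 -0.872  1.544]
lip [ 0.62506564 -0.06335975  0.26279718]
```

View pics/c15t.png

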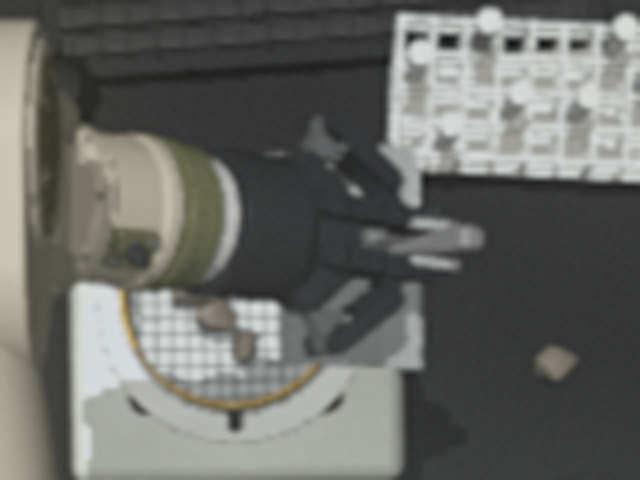

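View pics/c15s.png

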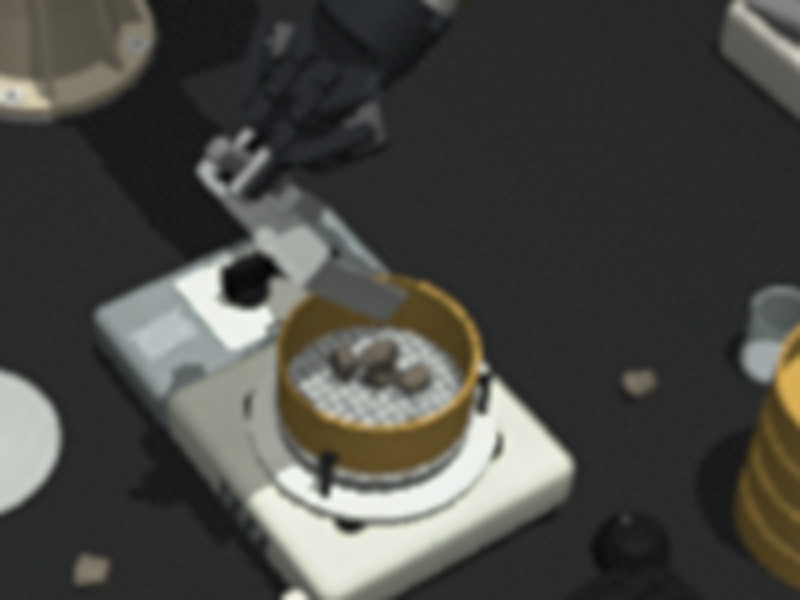

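carry_out(motion=[{"jaw": -1,"tx": 0,"ty": 0,"tz": 0,"wx": 0,"wy": 5,"wz": 0},{"jaw": -1,"tx": 0,"ty": 0,"tz": 0,"wx": 0,"wy": 9,"wz": 0},{"jaw": -1,"tx": 0,"ty": 0,"tz": 0,"wx": 0,"wy": 9,"wz": 0},{"jaw": -1,"tx": 0,"ty": 0,"tz": 0,"wx": 0,"wy": 9,"wz": 0},{"jaw": -1,"tx": 0,"ty": 0,"tz": 0,"wx": 0,"wy": 9,"wz": 0},{"jaw": -1,"tx": 0,"ty": 0,"tz": 0,"wx": 0,"wy": 9,"wz": 0},{"jaw": -1,"tx": 0,"ty": 0,"tz": 0,"wx": 0,"wy": 0,"wz": 0},{"jaw": -1,"tx": 0,"ty": 0,"tz": 0,"wx": 0,"wy": 0,"wz": 0}])

```text
clock: 28.18
tcp_pos: [0.6258, -0.0287, 0.5138]
orientation: [-0.0, 0.707, 0.707, -0.002]
wrist_force: [0.0, 0.0, -2.6]
finger_gap: 0.0121
```

```bash
python3 - <<'E'
from h import *
go([.45,.276,.22],down(90));go([.45,.276,.22],down(40.6))
snap("wrist","c16"); snap("top","c16t")
E
```

```text
shift cm [ 30.49 -17.57  13.84] turn deg [-0.2  0.2 -0.1] | tcp goal [0.45  0.276 0.375]
shift cm [ 30.49 -17.57  13.84] turn deg [-0.1  0.2 49.3] | tcp goal [0.45  0.276 0.375]
```

View pics/c16t.png

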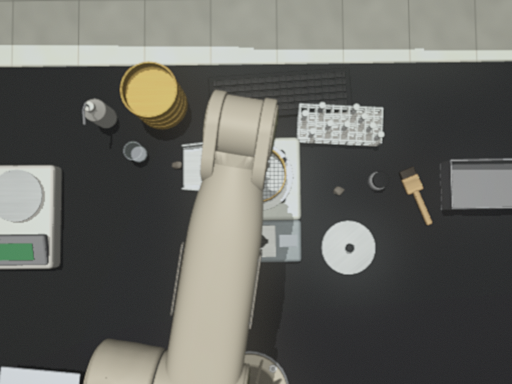

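View pics/c16.png

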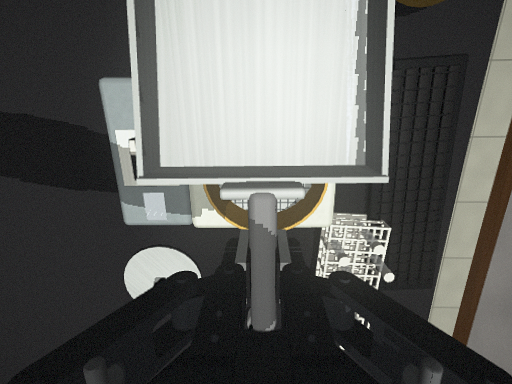

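carry_out(motion=[{"jaw": -1,"tx": 4.3,"ty": -2.5,"tz": 0,"wx": 0,"wy": 0,"wz": 0},{"jaw": -1,"tx": 4.4,"ty": -2.5,"tz": 0,"wx": 0,"wy": 0,"wz": 0},{"jaw": -1,"tx": 4.4,"ty": -2.5,"tz": 0,"wx": 0,"wy": 0,"wz": 0},{"jaw": -1,"tx": 4.4,"ty": -2.5,"tz": 0,"wx": 0,"wy": 0,"wz": 0},{"jaw": -1,"tx": 4.4,"ty": -2.5,"tz": 0,"wx": 0,"wy": 0,"wz": 0},{"jaw": -1,"tx": 4.4,"ty": -2.5,"tz": 0,"wx": 0,"wy": 0,"wz": 0},{"jaw": -1,"tx": 4.2,"ty": -2.6,"tz": 0,"wx": 0,"wy": 0,"wz": 0},{"jaw": -1,"tx": 0,"ty": 0,"tz": 0,"wx": 0,"wy": 0,"wz": 10},{"jaw": -1,"tx": 0,"ty": 0,"tz": 0,"wx": 0,"wy": 0,"wz": 10},{"jaw": -1,"tx": 0,"ty": 0,"tz": 0,"wx": 0,"wy": 0,"wz": 10},{"jaw": -1,"tx": 0,"ty": 0,"tz": 0,"wx": 0,"wy": 0,"wz": 10},{"jaw": -1,"tx": 0,"ty": 0,"tz": 0,"wx": 0,"wy": 0,"wz": 9.3},{"jaw": -1,"tx": 0,"ty": 0,"tz": 5,"wx": 0,"wy": 0,"wz": 0},{"jaw": -1,"tx": 0,"ty": 0,"tz": 5,"wx": 0,"wy": 0,"wz": 0},{"jaw": -1,"tx": 0,"ty": 0,"tz": 4,"wx": 0,"wy": 0,"wz": 0},{"jaw": -1,"tx": 0,"ty": 0,"tz": 0,"wx": 0,"wy": 0,"wz": 0},{"jaw": -1,"tx": 0,"ty": 0,"tz": 0,"wx": 0,"wy": 0,"wz": 0}])

```text
clock: 30.4
tcp_pos: [0.4501, 0.2771, 0.3767]
orientation: [-0.0, 0.938, 0.348, 0.0]
wrist_force: [-0.1, -0.2, -1.2]
finger_gap: 0.0123
```

```bash
python3 - <<'E'
from h import *
go([.45,.276,.036],down(40.6))
snap("scene","c17s"); snap("top","c17t",(90,135,250,255),5)
E
```

```text
shift cm [-0.09  0.08 18.57] turn deg [-0.  -0.   0.1] | tcp goal [0.45  0.276 0.191]
```

View pics/c17s.png

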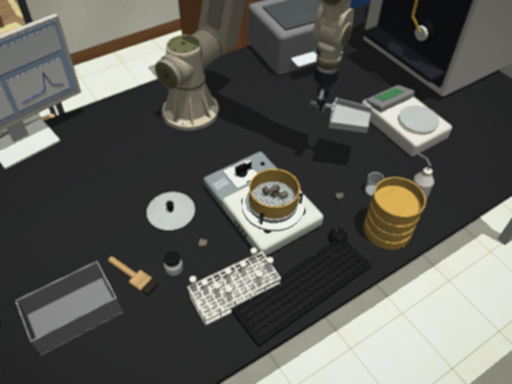

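View pics/c17t.png

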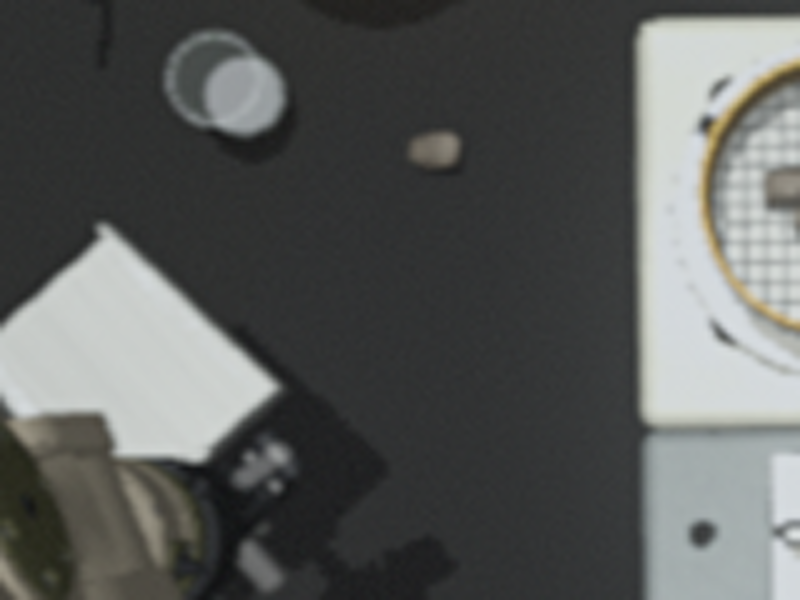

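carry_out(motion=[{"jaw": -1,"tx": 0,"ty": 0,"tz": 5,"wx": 0,"wy": 0,"wz": 0},{"jaw": -1,"tx": 0,"ty": 0,"tz": 5,"wx": 0,"wy": 0,"wz": 0},{"jaw": -1,"tx": 0,"ty": 0,"tz": 5,"wx": 0,"wy": 0,"wz": 0},{"jaw": -1,"tx": 0,"ty": 0,"tz": 2,"wx": 0,"wy": 0,"wz": 0},{"jaw": -1,"tx": 0,"ty": 0,"tz": 1,"wx": 0,"wy": 0,"wz": 0},{"jaw": -1,"tx": 0,"ty": 0,"tz": 0.4,"wx": 0,"wy": 0,"wz": 0},{"jaw": -1,"tx": 0,"ty": 0,"tz": 0,"wx": 0,"wy": 0,"wz": 0},{"jaw": -1,"tx": 0,"ty": 0,"tz": 0,"wx": 0,"wy": 0,"wz": 0},{"jaw": -1,"tx": 0,"ty": 0,"tz": 0.1,"wx": 0,"wy": 0,"wz": 0},{"jaw": -1,"tx": 0,"ty": 0,"tz": 0,"wx": 0,"wy": 0,"wz": 0}])

```text
clock: 31.75
tcp_pos: [0.4498, 0.2768, 0.1905]
orientation: [-0.0, 0.938, 0.347, -0.0]
wrist_force: [0.5, -0.2, -1.7]
finger_gap: 0.0121
```

carry_out(motion=[{"jaw": -1,"tx": 0,"ty": 0,"tz": 0.1,"wx": 0,"wy": 0,"wz": 0},{"jaw": -1,"tx": 0,"ty": 0,"tz": 0,"wx": 0,"wy": 0,"wz": 0},{"jaw": 0.2,"tx": 0,"ty": 0,"tz": 0,"wx": 0,"wy": 0,"wz": 0},{"jaw": 0.2,"tx": 0,"ty": 0,"tz": 0,"wx": 0,"wy": 0,"wz": 0},{"jaw": 0.2,"tx": 0,"ty": 0,"tz": 0,"wx": 0,"wy": 0,"wz": 0},{"jaw": 0.2,"tx": 0,"ty": 0,"tz": -2,"wx": 0,"wy": 0,"wz": 0},{"jaw": 0.2,"tx": 0,"ty": 0,"tz": -4,"wx": 0,"wy": 0,"wz": 0},{"jaw": 0.2,"tx": 0,"ty": 0,"tz": -5,"wx": 0,"wy": 0,"wz": 0},{"jaw": 0.2,"tx": 0,"ty": 0,"tz": -5,"wx": 0,"wy": 0,"wz": 0},{"jaw": 0.2,"tx": 0,"ty": 0,"tz": 0,"wx": 0,"wy": 0,"wz": 0},{"jaw": 0.2,"tx": 0,"ty": 0,"tz": 0,"wx": 0,"wy": 0,"wz": 0}])

```text
clock: 33.12
tcp_pos: [0.4496, 0.2766, 0.3487]
orientation: [-0.0, 0.938, 0.347, -0.001]
wrist_force: [-0.5, -0.4, -1.1]
finger_gap: 0.0515
```

```bash
python3 - <<'E'
from h import *
c=eyes.calibration("wrist")
im=snap("wrist","c18"); 
print(proj(c,[.672,.2115,.01]))
go([.672,.2115,.15],down(40.6))
print(get_state()["joint_pos"])
E
```

```text
[[456.11484006  50.20719802]]
shift cm [12.67 19.44  4.21] turn deg [-0.1  0.2  0. ] | tcp goal [0.672  0.2115 0.305 ]
[ 3.99250461e-01  2.47872576e-01 -1.83489050e-01  1.14299718e+00
  6.27455160e-04  2.83147922e+00]
```

View pics/c18.png

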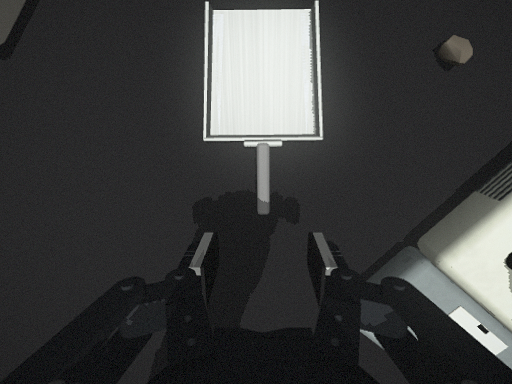

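carry_out(motion=[{"jaw": 0.4,"tx": 2.1,"ty": 3.2,"tz": 0,"wx": 0,"wy": 0,"wz": -8},{"jaw": 0.4,"tx": 1.8,"ty": 3.4,"tz": 0,"wx": 0,"wy": 0,"wz": 0},{"jaw": 0.4,"tx": 1.8,"ty": 3.4,"tz": 0,"wx": 0,"wy": 0,"wz": 0},{"jaw": 0.4,"tx": 1.8,"ty": 3.4,"tz": 0,"wx": 0,"wy": 0,"wz": 0},{"jaw": 0.4,"tx": 1.8,"ty": 3.4,"tz": 0,"wx": 0,"wy": 0,"wz": 0},{"jaw": 0.4,"tx": 0.8,"ty": 4.2,"tz": 0,"wx": 0,"wy": 0,"wz": 0},{"jaw": 0.4,"tx": 0,"ty": 0,"tz": 0,"wx": 0,"wy": 0,"wz": -10},{"jaw": 0.4,"tx": 0,"ty": 0,"tz": 0,"wx": 0,"wy": 0,"wz": -10},{"jaw": 0.4,"tx": 0,"ty": 0,"tz": 0,"wx": 0,"wy": 0,"wz": -10},{"jaw": 0.4,"tx": 0,"ty": 0,"tz": 0,"wx": 0,"wy": 0,"wz": -10},{"jaw": 0.4,"tx": 0,"ty": 0,"tz": 3,"wx": 0,"wy": 0,"wz": -1.4},{"jaw": 0.4,"tx": 0,"ty": 0,"tz": 0,"wx": 0,"wy": 0,"wz": 0},{"jaw": 0.4,"tx": 0,"ty": 0,"tz": 0,"wx": 0,"wy": 0,"wz": 0}])

```text
clock: 34.8
tcp_pos: [0.6728, 0.2085, 0.3179]
orientation: [-0.001, 0.707, 0.707, -0.001]
wrist_force: [0.2, -0.4, -0.4]
finger_gap: 0.0596
```

```bash
python3 - <<'E'
from h import *
c=eyes.calibration("wrist")
im=snap("wrist","c19"); 
print(proj(c,[.672,.2115,.01]))
go([.672,.2115,.15],down(90))
print(get_state()["joint_pos"])
E
```

```text
[[262.82086733 177.39793246]]
shift cm [ 0.3  -0.11  1.38] turn deg [-0.1  0.   0. ] | tcp goal [0.672  0.2115 0.305 ]
[1.86642877e-01 6.03041161e-01 2.87673370e-01 1.25739273e+00
 2.39757551e-04 1.75707831e+00]
```

View pics/c19.png

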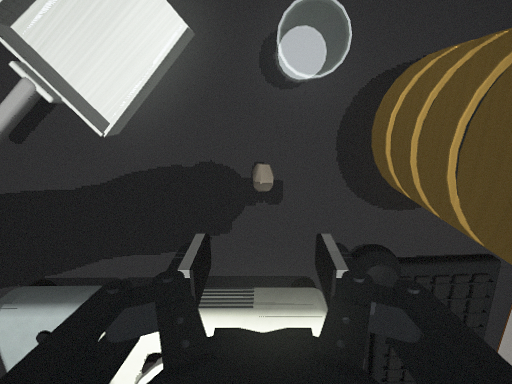

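```bash
cat >> h.py <<'E'
def rock(im,box,thr=70):
    x0,y0,x1,y1=box; g=cv2.cvtColor(im,cv2.COLOR_BGR2GRAY)[y0:y1,x0:x1]
    m=(g>thr).astype(np.uint8); cs,_=cv2.findContours(m,cv2.RETR_EXTERNAL,cv2.CHAIN_APPROX_NONE)
    k=max(cs,key=cv2.contourArea); (cx,cy),(w,h),a=cv2.minAreaRect(k)
    return (cx+x0,cy+y0),(w,h),a,cv2.contourArea(k), cv2.boundingRect(k)
E
python3 - <<'E'
from h import *
c=eyes.calibration("wrist"); im=cv2.imread("pics/c19_raw.png")
r=rock(im,(235,150,295,205)); print(r); P=plane(c,[r[0]],.013); print(P)
print(plane(c,[[375,140],[375,140]],0.0), plane(c,[[375,140]],.12))
go([P[0,0],P[0,1],.012],down(90))
E
```

```text
((263.0, 177.0), (26.0, 20.0), 90.0, 423.5, (18, 14, 21, 27))
[[0.67299856 0.21265789 0.013     ]]
[[0.78966144 0.24889751 0.        ]
 [0.78966144 0.24889751 0.        ]] [[0.74088362 0.26464808 0.12      ]]
shift cm [ 0.41  0.02 15.18] turn deg [-0.1  0.   0. ] | tcp goal [0.673  0.2127 0.167 ]
```

carry_out(motion=[{"jaw": 0.4,"tx": 0.4,"ty": 0,"tz": 5,"wx": 0,"wy": 0,"wz": 0},{"jaw": 0.4,"tx": 0,"ty": 0,"tz": 5,"wx": 0,"wy": 0,"wz": 0},{"jaw": 0.4,"tx": 0,"ty": 0,"tz": 2.5,"wx": 0,"wy": 0,"wz": 0},{"jaw": 0.4,"tx": 0,"ty": 0,"tz": 1.0,"wx": 0,"wy": 0,"wz": 0},{"jaw": 0.4,"tx": 0,"ty": 0,"tz": 0.6,"wx": 0,"wy": 0,"wz": 0},{"jaw": 0.4,"tx": 0,"ty": 0,"tz": 0,"wx": 0,"wy": 0,"wz": 0},{"jaw": 0.4,"tx": 0,"ty": 0,"tz": 0,"wx": 0,"wy": 0,"wz": 0}], force=40)

```text
clock: 35.72
tcp_pos: [0.6733, 0.2126, 0.1792]
orientation: [0.0, 0.707, 0.707, 0.0]
wrist_force: [0.6, 0.0, -1.3]
finger_gap: 0.0597
```

```bash
python3 - <<'E'
from h import *
go([.673,.2127,.02],down(90))
snap("wrist","c20")
E
```

```text
shift cm [ 0.01 -0.03  0.42] turn deg [ 0. -0.  0.] | tcp goal [0.673  0.2127 0.175 ]
```

View pics/c20.png

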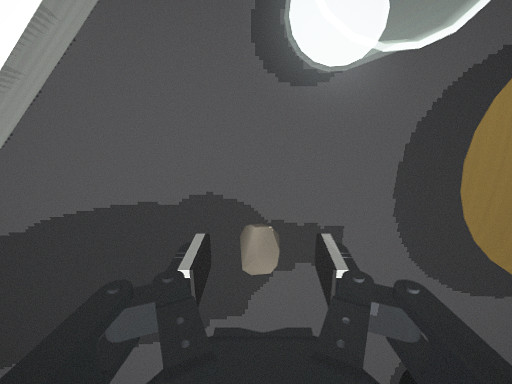

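carry_out(motion=[{"jaw": 0.4,"tx": 0,"ty": 0,"tz": 0.3,"wx": 0,"wy": 0,"wz": 0},{"jaw": 0.4,"tx": 0,"ty": 0,"tz": 0,"wx": 0,"wy": 0,"wz": 0},{"jaw": -1,"tx": 0,"ty": 0,"tz": 0,"wx": 0,"wy": 0,"wz": 0},{"jaw": -1,"tx": 0,"ty": 0,"tz": 0,"wx": 0,"wy": 0,"wz": 0},{"jaw": -1,"tx": 0,"ty": 0,"tz": 0,"wx": 0,"wy": 0,"wz": 0},{"jaw": -1,"tx": 0,"ty": 0,"tz": 0,"wx": 0,"wy": 0,"wz": 0},{"jaw": -1,"tx": 0,"ty": 0,"tz": 0,"wx": 0,"wy": 0,"wz": 0},{"jaw": -1,"tx": 0,"ty": 0,"tz": -1,"wx": 0,"wy": 0,"wz": 0},{"jaw": -1,"tx": 0,"ty": 0,"tz": -3,"wx": 0,"wy": 0,"wz": 0},{"jaw": -1,"tx": 0,"ty": 0,"tz": 0,"wx": 0,"wy": 0,"wz": 0}])

```text
clock: 37.02
tcp_pos: [0.6741, 0.2128, 0.2181]
orientation: [0.001, 0.707, 0.707, 0.002]
wrist_force: [-0.6, 0.1, -0.5]
finger_gap: 0.02
```

```bash
python3 - <<'E'
from h import *
go([.625,-.036,.27],down(90))
snap("wrist","c21")
E
```

```text
shift cm [-24.85  -4.85 -20.74] turn deg [ 0.2 -0.1  0. ] | tcp goal [ 0.625 -0.036  0.425]
```

View pics/c21.png

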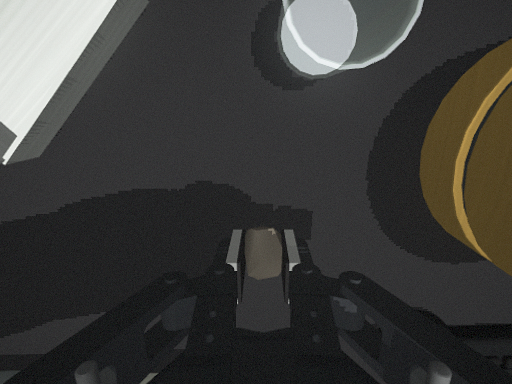

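carry_out(motion=[{"jaw": -1,"tx": 0,"ty": 0,"tz": -5,"wx": 0,"wy": 0,"wz": 0},{"jaw": -1,"tx": 0,"ty": 0,"tz": -5,"wx": 0,"wy": 0,"wz": 0},{"jaw": -1,"tx": 0,"ty": 0,"tz": -5,"wx": 0,"wy": 0,"wz": 0},{"jaw": -1,"tx": 0,"ty": 0,"tz": -5,"wx": 0,"wy": 0,"wz": 0},{"jaw": -1,"tx": -4,"ty": -0.8,"tz": 0,"wx": 0,"wy": 0,"wz": 0},{"jaw": -1,"tx": -4.2,"ty": -0.8,"tz": 0,"wx": 0,"wy": 0,"wz": 0},{"jaw": -1,"tx": -4.2,"ty": -0.8,"tz": 0,"wx": 0,"wy": 0,"wz": 0},{"jaw": -1,"tx": -4.2,"ty": -0.8,"tz": 0,"wx": 0,"wy": 0,"wz": 0},{"jaw": -1,"tx": -4.2,"ty": -0.8,"tz": 0,"wx": 0,"wy": 0,"wz": 0},{"jaw": -1,"tx": -4,"ty": -0.8,"tz": 0,"wx": 0,"wy": 0,"wz": 0},{"jaw": -1,"tx": 0,"ty": 0,"tz": 0,"wx": 0,"wy": 0,"wz": 0},{"jaw": -1,"tx": 0,"ty": 0,"tz": 0,"wx": 0,"wy": 0,"wz": 0}])

```text
clock: 38.58
tcp_pos: [0.6253, -0.0354, 0.414]
orientation: [-0.001, 0.707, 0.707, -0.001]
wrist_force: [-0.2, 1.0, -0.3]
finger_gap: 0.0204
```

```bash
python3 - <<'E'
from h import *
p,R,s=pose();print(p+R.apply([0,0,.155]))
c=eyes.calibration("wrist")
snap("wrist","c22"); im=snap("scene","c22s",(200,130,350,230),5)
print("center mesh px",proj(c,[[.625,-.036,.11],[.625,-.09,.11],[.58,-.036,.11],[.67,-.036,.11]]))
E
```

```text
[ 0.62481286 -0.03536034  0.25903539]
center mesh px [[263.09699956 181.98588612]
 [263.12300086 229.07726152]
 [219.88963759 181.99294623]
 [306.34456075 181.97028595]]
```

View pics/c22.png

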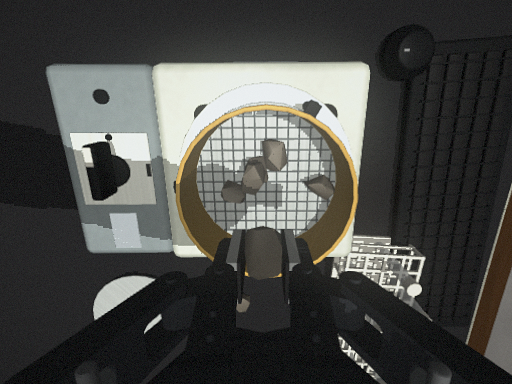

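View pics/c22s.png

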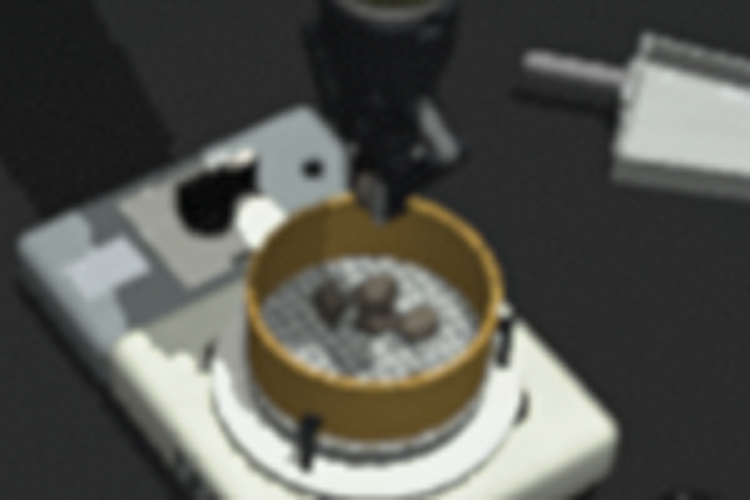

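```bash
python3 - <<'E'
import cv2
im=cv2.imread('pics/c17t_raw.png'); cv2.imwrite('pics/d1.png',cv2.resize(im[130:230,210:310],None,fx=6,fy=6,interpolation=cv2.INTER_CUBIC))
im=cv2.imread('pics/c17s_raw.png'); cv2.imwrite('pics/d2.png',cv2.resize(im[150:250,190:330],None,fx=5,fy=5,interpolation=cv2.INTER_CUBIC))
E
```

```text
(no output)
```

View pics/d1.png

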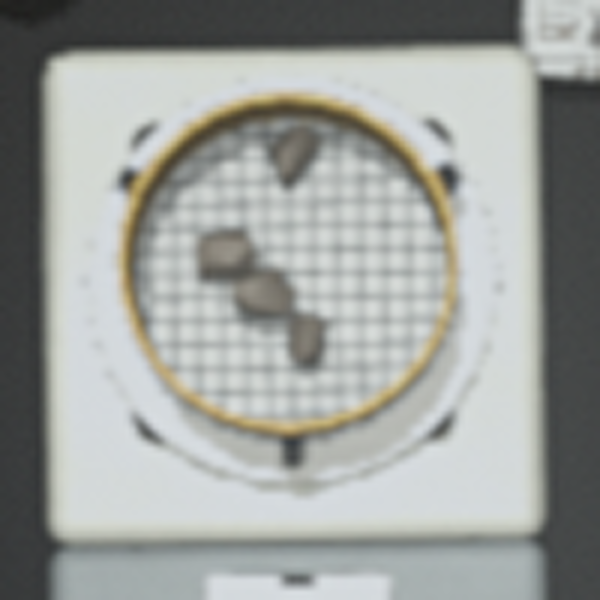

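View pics/d2.png

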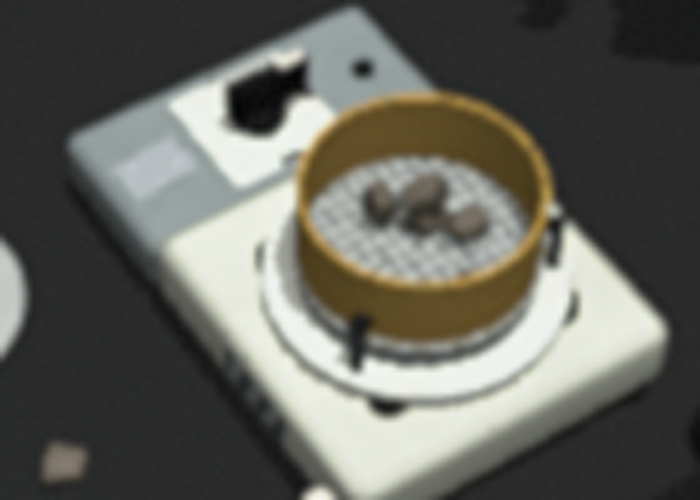

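```bash
python3 - <<'E'
from h import *
t=eyes.calibration("top");s=eyes.calibration("scene")
for q in [(295,155),(225,253),(262,292),(307,340)]:
    uv=(q[0]/6+210-.4,q[1]/6+130-.4)
    for z in (.122,.14):
        P=plane(t,uv,z)[0]; x=proj(s,P)[0]; print(q,P.round(3),((x-[190,150])*5).round(0))
E
```

```text
(295, 155) [ 0.682 -0.039  0.122] [465. 293.]
(295, 155) [ 0.68  -0.039  0.14 ] [464. 272.]
(225, 253) [ 0.637 -0.006  0.122] [466. 222.]
(225, 253) [ 0.635 -0.007  0.14 ] [465. 202.]
(262, 292) [ 0.618 -0.023  0.122] [427. 214.]
(262, 292) [ 0.617 -0.024  0.14 ] [426. 194.]
(307, 340) [ 0.596 -0.044  0.122] [379. 204.]
(307, 340) [ 0.594 -0.044  0.14 ] [378. 184.]
```

Five rocks are accounted for: four outlines show from the top, and the scene view shows one lying on top of another at (422,192). The free area is on the right of the mesh, so I lower stray A there.

carry_out(motion=[{"jaw": -1,"tx": -3.9,"ty": 1.3,"tz": 0,"wx": 0,"wy": 0,"wz": 0},{"jaw": -1,"tx": 0,"ty": 0,"tz": 3,"wx": 0,"wy": 0,"wz": 0},{"jaw": -1,"tx": 0,"ty": 0,"tz": 3,"wx": 0,"wy": 0,"wz": 0},{"jaw": -1,"tx": 0,"ty": 0,"tz": 2.5,"wx": 0,"wy": 0,"wz": 0},{"jaw": -1,"tx": 0,"ty": 0,"tz": 1.5,"wx": 0,"wy": 0,"wz": 0},{"jaw": -1,"tx": 0,"ty": 0,"tz": 0,"wx": 0,"wy": 0,"wz": 0},{"jaw": -1,"tx": 0,"ty": 0,"tz": 0,"wx": 0,"wy": 0,"wz": 0}])

```text
clock: 39.55
tcp_pos: [0.6387, -0.0742, 0.3158]
orientation: [0.0, 0.707, 0.708, -0.0]
wrist_force: [0.5, -0.5, -0.1]
finger_gap: 0.0201
```

```bash
python3 - <<'E'
from h import *
p,R,s=pose();print(p+R.apply([0,0,.155]))
go([.638,-.074,.136],down(90))
snap("wrist","c23"); snap("scene","c23s",(200,130,350,230),5)
E
```

```text
[ 0.63864554 -0.07429108  0.16082162]
shift cm [ 0.02 -0.07  2.48] turn deg [-0.   0.   0.1] | tcp goal [ 0.638 -0.074  0.291]
```

View pics/c23.png

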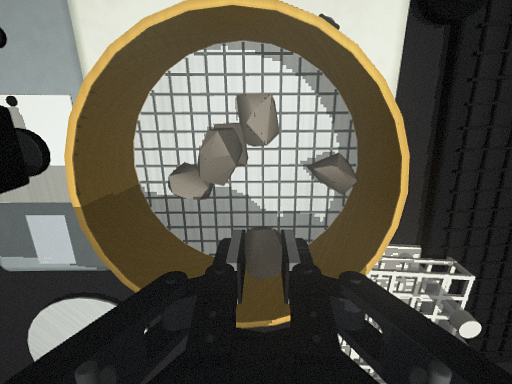

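View pics/c23s.png

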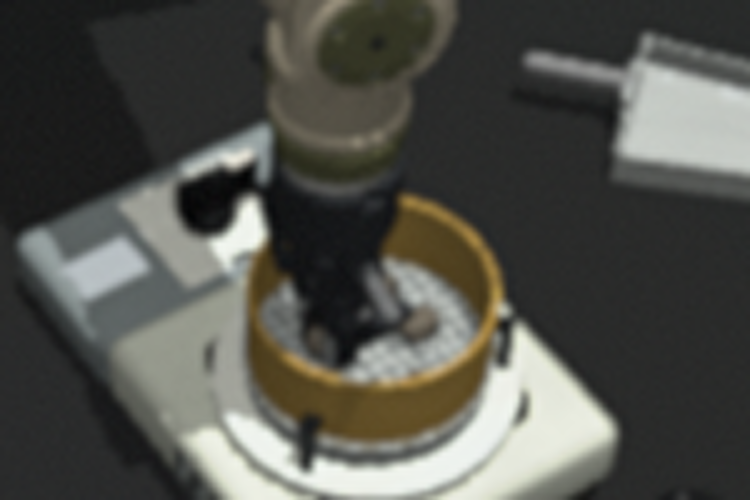

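carry_out(motion=[{"jaw": -1,"tx": 0.2,"ty": -0.8,"tz": 0,"wx": 0,"wy": 0,"wz": 0},{"jaw": -1,"tx": 0,"ty": 0,"tz": 1,"wx": 0,"wy": 0,"wz": 0},{"jaw": -1,"tx": 0,"ty": 0,"tz": 0.8,"wx": 0,"wy": 0,"wz": 0},{"jaw": -1,"tx": 0,"ty": 0,"tz": 0.4,"wx": 0,"wy": 0,"wz": 0},{"jaw": -1,"tx": 0,"ty": 0,"tz": 0,"wx": 0,"wy": 0,"wz": 0},{"jaw": -1,"tx": 0,"ty": 0,"tz": 0,"wx": 0,"wy": 0,"wz": 0}])

```text
clock: 40.4
tcp_pos: [0.6303, -0.0726, 0.2928]
orientation: [-0.001, 0.707, 0.707, -0.001]
wrist_force: [0.6, 0.5, -0.4]
finger_gap: 0.0204
```

```bash
python3 - <<'E'
from h import *
p,R,s=pose();print(p+R.apply([0,0,.155]))
snap("wrist","c24")
E
```

```text
[ 0.63002332 -0.07258016  0.1377915 ]
```

View pics/c24.png

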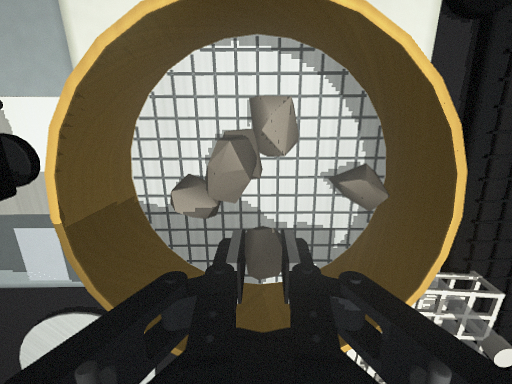

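carry_out(motion=[{"jaw": -1,"tx": 0,"ty": 0,"tz": 0.4,"wx": 0,"wy": 0,"wz": 0},{"jaw": -1,"tx": 0,"ty": 0,"tz": 0,"wx": 0,"wy": 0,"wz": 0},{"jaw": -0.25,"tx": 0,"ty": 0,"tz": 0,"wx": 0,"wy": 0,"wz": 0},{"jaw": -0.25,"tx": 0,"ty": 0,"tz": 0,"wx": 0,"wy": 0,"wz": 0},{"jaw": -0.25,"tx": 0,"ty": 0,"tz": 0,"wx": 0,"wy": 0,"wz": 0},{"jaw": -0.25,"tx": 0,"ty": 0,"tz": -2,"wx": 0,"wy": 0,"wz": 0},{"jaw": -0.25,"tx": 0,"ty": 0,"tz": -4,"wx": 0,"wy": 0,"wz": 0},{"jaw": -0.25,"tx": 0,"ty": 0,"tz": -5,"wx": 0,"wy": 0,"wz": 0},{"jaw": -0.25,"tx": 0,"ty": 0,"tz": -1,"wx": 0,"wy": 0,"wz": 0},{"jaw": 0.4,"tx": -5,"ty": 0,"tz": 0,"wx": 0,"wy": 0,"wz": 0},{"jaw": 0.4,"tx": -5,"ty": 0,"tz": 0,"wx": 0,"wy": 0,"wz": 0},{"jaw": 0.4,"tx": 0,"ty": 0,"tz": 0,"wx": 0,"wy": 0,"wz": 0},{"jaw": 0.4,"tx": 0,"ty": 0,"tz": 0,"wx": 0,"wy": 0,"wz": 0}])

```text
clock: 42.08
tcp_pos: [0.6302, -0.1725, 0.4079]
orientation: [-0.001, 0.707, 0.707, -0.001]
wrist_force: [0.1, 0.6, -0.4]
finger_gap: 0.0598
```

```bash
python3 - <<'E'
from h import *
p,R,s=pose();print(p+R.apply([0,0,.155]))
snap("wrist","c25"); im=snap("top","c25t")
c=eyes.calibration("wrist"); print(proj(c,[.591,-.274,.01]))
E
```

```text
[ 0.62973957 -0.17236675  0.25287061]
[[236.6727199  230.22563569]]
```

View pics/c25.png

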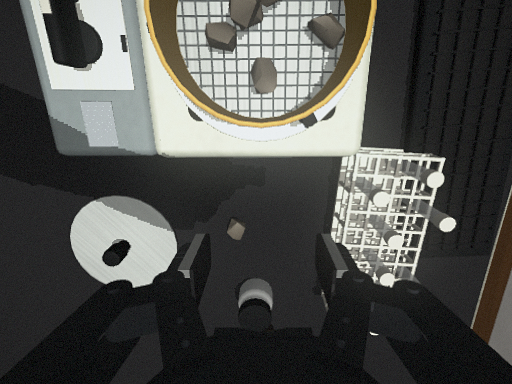

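View pics/c25t.png

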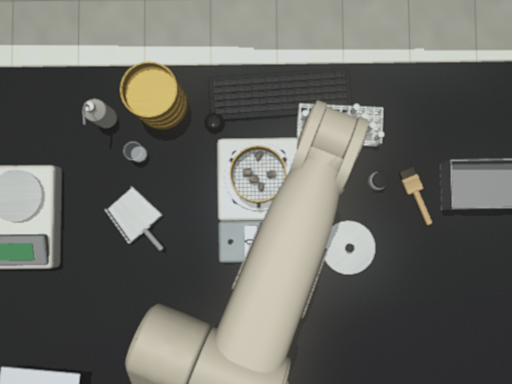

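carry_out(motion=[{"jaw": 0.4,"tx": -5,"ty": -1.9,"tz": 0,"wx": 0,"wy": 0,"wz": 0},{"jaw": 0.4,"tx": -5,"ty": -2,"tz": 0,"wx": 0,"wy": 0,"wz": 0},{"jaw": 0.4,"tx": 0,"ty": 0,"tz": 5,"wx": 0,"wy": 0,"wz": 0},{"jaw": 0.4,"tx": 0,"ty": 0,"tz": 5,"wx": 0,"wy": 0,"wz": 0},{"jaw": 0.4,"tx": 0,"ty": 0,"tz": 0,"wx": 0,"wy": 0,"wz": 0},{"jaw": 0.4,"tx": 0,"ty": 0,"tz": 0,"wx": 0,"wy": 0,"wz": 0}])

```text
clock: 42.92
tcp_pos: [0.5921, -0.2719, 0.3108]
orientation: [0.0, 0.706, 0.708, -0.0]
wrist_force: [-0.4, 0.3, 0.3]
finger_gap: 0.0598
```

```bash
python3 - <<'E'
from h import *
c=eyes.calibration("wrist")
im=snap("wrist","c26")
u=proj(c,[.591,-.274,.01])[0];print(u)
b=(int(u[0])-30,int(u[1])-30,int(u[0])+30,int(u[1])+30)
r=rock(im,b);print(r);P=plane(c,[r[0]],.012)[0];print(P);go([P[0],P[1],.02],down(90))
cv2.imwrite("pics/c26z.png",cv2.resize(im[b[1]:b[3],b[0]:b[2]],None,fx=8,fy=8,interpolation=cv2.INTER_CUBIC))
E
```

```text
[261.42596946 183.83826673]
((260.89172172546387, 179.9681510925293), (21.33177375793457, 20.203107833862305), 16.389541625976562, 203.5, (17, 15, 25, 21))
[ 0.59046652 -0.26929049  0.012     ]
shift cm [ 0.33 -0.22 13.66] turn deg [0.1 0.1 0.1] | tcp goal [ 0.5905 -0.2693  0.175 ]
```

View pics/c26.png

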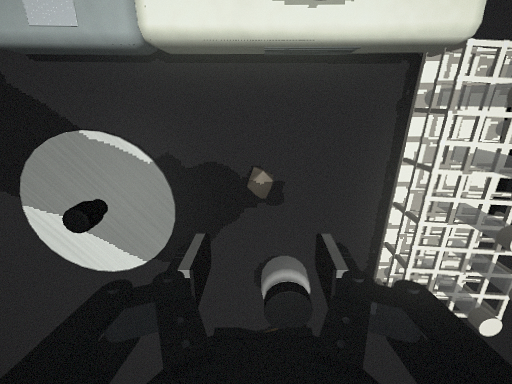

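View pics/c26z.png

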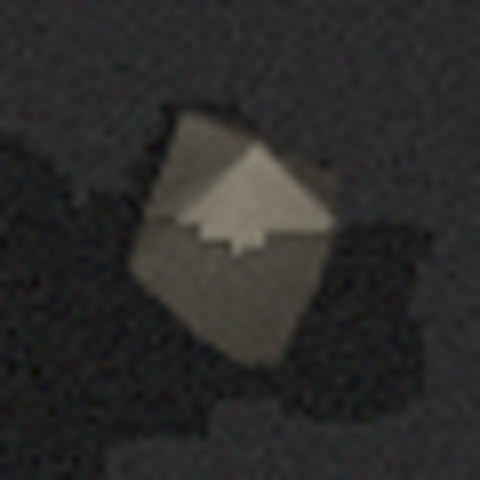

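carry_out(motion=[{"jaw": 0.4,"tx": 0.05,"ty": -0.2,"tz": 4,"wx": 0,"wy": 0,"wz": 9.5},{"jaw": 0.4,"tx": 0,"ty": 0,"tz": 5,"wx": 0,"wy": 0,"wz": 9.5},{"jaw": 0.4,"tx": 0,"ty": 0,"tz": 2.6,"wx": 0,"wy": 0,"wz": 0},{"jaw": 0.4,"tx": 0,"ty": 0,"tz": 1.0,"wx": 0,"wy": 0,"wz": 0},{"jaw": 0.4,"tx": 0,"ty": 0,"tz": 0.6,"wx": 0,"wy": 0,"wz": 0},{"jaw": 0.4,"tx": 0,"ty": 0,"tz": 0,"wx": 0,"wy": 0,"wz": 0},{"jaw": 0.4,"tx": 0,"ty": 0,"tz": 0,"wx": 0,"wy": 0,"wz": 0}])

```text
clock: 43.85
tcp_pos: [0.5897, -0.2724, 0.1783]
orientation: [0.001, 0.814, 0.581, -0.0]
wrist_force: [0.6, 0.4, 0.4]
finger_gap: 0.0598
```

```bash
python3 - <<'E'
from h import *
go([.5903,-.2718,.02],down(71))
snap("wrist","c27")
E
```

```text
shift cm [0.08 0.04 0.33] turn deg [0.  0.1 0. ] | tcp goal [ 0.5903 -0.2718  0.175 ]
```

View pics/c27.png

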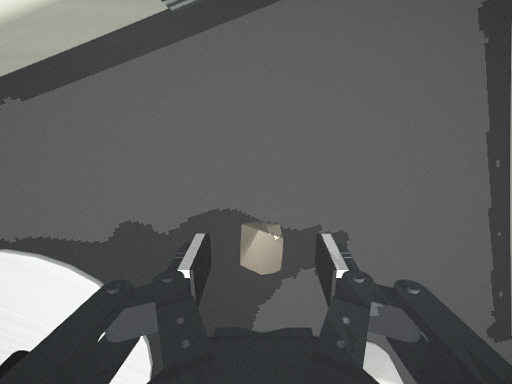

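Stray B is centred between the pads at (262,248). I grip it.

carry_out(motion=[{"jaw": 0.4,"tx": 0.1,"ty": 0,"tz": 0.2,"wx": 0,"wy": 0,"wz": 0},{"jaw": 0.4,"tx": 0,"ty": 0,"tz": 0,"wx": 0,"wy": 0,"wz": 0},{"jaw": -1,"tx": 0,"ty": 0,"tz": 0,"wx": 0,"wy": 0,"wz": 0},{"jaw": -1,"tx": 0,"ty": 0,"tz": 0,"wx": 0,"wy": 0,"wz": 0},{"jaw": -1,"tx": 0,"ty": 0,"tz": 0,"wx": 0,"wy": 0,"wz": 0},{"jaw": -1,"tx": 0,"ty": 0,"tz": 0,"wx": 0,"wy": 0,"wz": 0},{"jaw": -1,"tx": 0,"ty": 0,"tz": 0,"wx": 0,"wy": 0,"wz": 0},{"jaw": -1,"tx": 0,"ty": 0,"tz": -1,"wx": 0,"wy": 0,"wz": 0},{"jaw": -1,"tx": 0,"ty": 0,"tz": -5,"wx": 0,"wy": 0,"wz": 0},{"jaw": -1,"tx": 0,"ty": 0,"tz": -5,"wx": 0,"wy": 0,"wz": 0},{"jaw": -1,"tx": 0,"ty": 0,"tz": -5,"wx": 0,"wy": 0,"wz": 0},{"jaw": -1,"tx": 0,"ty": 0,"tz": -5,"wx": 0,"wy": 0,"wz": 0},{"jaw": -1,"tx": 0,"ty": 0,"tz": -2,"wx": 0,"wy": 0,"wz": -9.5},{"jaw": -1,"tx": 0,"ty": 0,"tz": 0,"wx": 0,"wy": 0,"wz": -9.5},{"jaw": -1,"tx": 0,"ty": 0,"tz": 0,"wx": 0,"wy": 0,"wz": 0}])

```text
clock: 45.78
tcp_pos: [0.5897, -0.271, 0.4057]
orientation: [-0.0, 0.707, 0.707, -0.001]
wrist_force: [0.0, -0.5, -0.6]
finger_gap: 0.0206
```

```bash
python3 - <<'E'
from h import *
p,R,s=pose();print(p+R.apply([0,0,.155]),s["finger_gap"])
im=snap("wrist","c28"); snap("top","c28t")
go([.65,-.07,.25],down(90))
E
```

```text
[ 0.58953139 -0.27108356  0.25066297] 0.020555416945326695
shift cm [20.11  5.99 -0.04] turn deg [-0.1 -0.  -0.1] | tcp goal [ 0.65  -0.07   0.405]
```

View pics/c28.png

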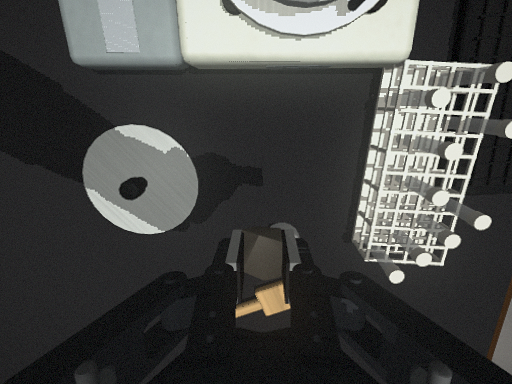

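View pics/c28t.png

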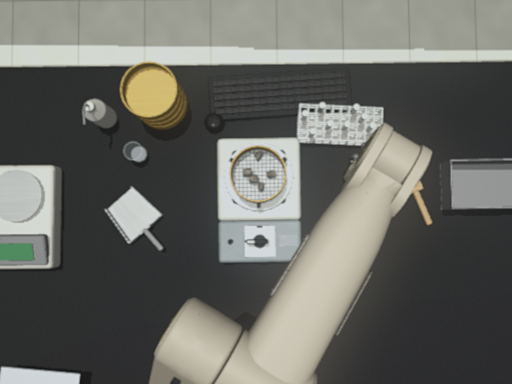

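```bash
python3 - <<'E'
from h import *
im=cv2.imread('pics/c28t_raw.png'); cv2.imwrite('pics/d3.png',cv2.resize(im[135:215,215:305],None,fx=7,fy=7,interpolation=cv2.INTER_CUBIC))
c=eyes.calibration("top")
for P in [(.665,-.005),(.60,.0),(.59,-.08),(.625,-.036),(.63,-.073)]: print(P,((proj(c,[*P,.115])[0]-[215,135]+.4)*7).round())
E
```

```text
(0.665, -0.005) [226. 192.]
(0.6, 0.0) [214. 354.]
(0.59, -0.08) [415. 377.]
(0.625, -0.036) [304. 291.]
(0.63, -0.073) [396. 277.]
```

View pics/d3.png

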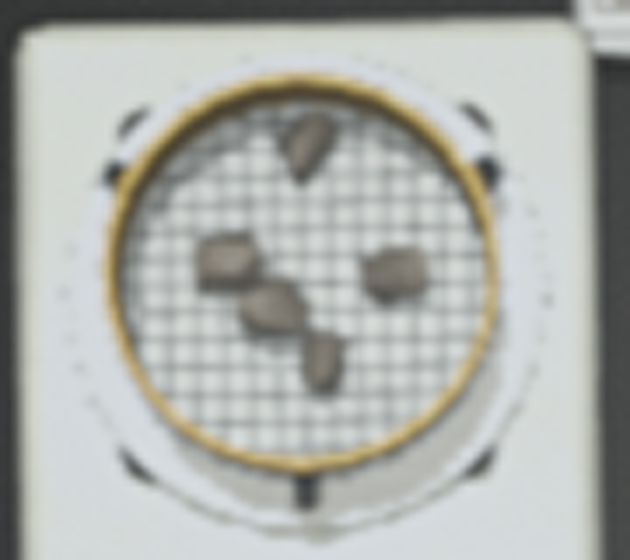

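The clear spot on the mesh is at about (0.598, 0.000), to the left and toward the robot. I go above it with the jaws tangential to the rim.

carry_out(motion=[{"jaw": -1,"tx": 4.5,"ty": 0.2,"tz": 0,"wx": 0,"wy": 0,"wz": 0},{"jaw": -1,"tx": 4.5,"ty": 0.2,"tz": 0,"wx": 0,"wy": 0,"wz": 0},{"jaw": -1,"tx": 4.5,"ty": 0.2,"tz": 0,"wx": 0,"wy": 0,"wz": 0},{"jaw": -1,"tx": 4.5,"ty": 0.2,"tz": 0,"wx": 0,"wy": 0,"wz": 0},{"jaw": -1,"tx": 4.5,"ty": 0,"tz": 0,"wx": 0,"wy": 0,"wz": 0},{"jaw": -1,"tx": 4.5,"ty": 0,"tz": 0,"wx": 0,"wy": 0,"wz": -9},{"jaw": -1,"tx": 0,"ty": 0,"tz": 0,"wx": 0,"wy": 0,"wz": -9},{"jaw": -1,"tx": 0,"ty": 0,"tz": 0,"wx": 0,"wy": 0,"wz": -9},{"jaw": -1,"tx": 0,"ty": 0,"tz": 0,"wx": 0,"wy": 0,"wz": -9.9},{"jaw": -1,"tx": 0,"ty": 0,"tz": 0,"wx": 0,"wy": 0,"wz": 0},{"jaw": -1,"tx": 0,"ty": 0,"tz": 0,"wx": 0,"wy": 0,"wz": 0}])

```text
clock: 47.25
tcp_pos: [0.5975, -0.0011, 0.4045]
orientation: [-0.001, 0.448, 0.894, -0.001]
wrist_force: [-0.7, 0.1, -0.2]
finger_gap: 0.0206
```

```bash
python3 - <<'E'
from h import *
im=snap("wrist","c29")
go([.598,0,.134],down(126.9))
E
```

```text
shift cm [ 0.05  0.13 11.56] turn deg [-0.1 -0.1 -0.1] | tcp goal [0.598 0.    0.289]
```

View pics/c29.png

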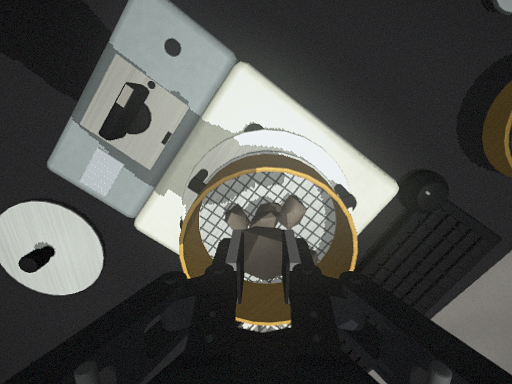

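```bash
python3 - <<'E'
from h import *
c=eyes.calibration("wrist"); im=cv2.imread('pics/c29_raw.png')
print(proj(c,[[.598,0,.112],[.618,-.023,.12],[.618,-.023,.145],[.637,-.006,.12],[.596,-.044,.12]]))
cv2.imwrite('pics/d4.png',cv2.resize(im[160:300,170:370],None,fx=4,fy=4,interpolation=cv2.INTER_CUBIC))
E
```

```text
[[264.54490689 184.172122  ]
 [266.80344145 215.3932044 ]
 [267.16072084 226.12990305]
 [292.12052182 213.31418781]
 [236.91085152 218.75966393]]
```

View pics/d4.png

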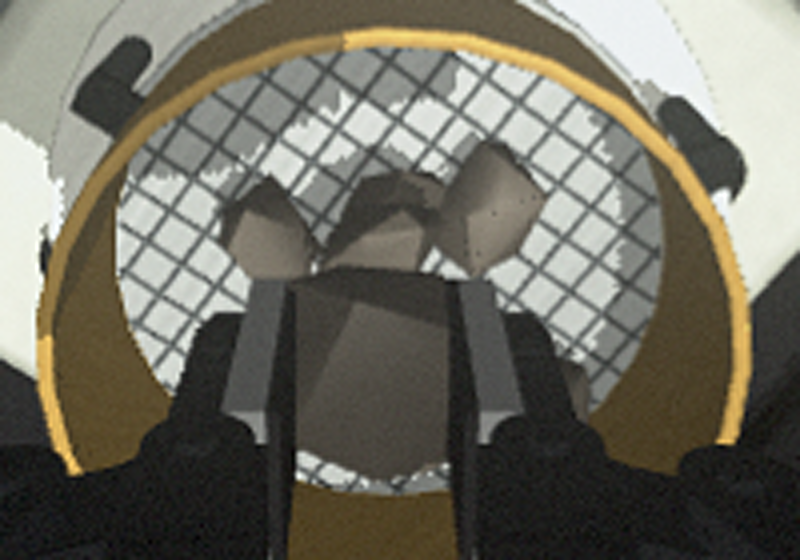

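carry_out(motion=[{"jaw": -1,"tx": 0.2,"ty": 0,"tz": 3,"wx": 0,"wy": 0,"wz": 0},{"jaw": -1,"tx": 0,"ty": 0,"tz": 3,"wx": 0,"wy": 0,"wz": 0},{"jaw": -1,"tx": 0,"ty": 0,"tz": 2,"wx": 0,"wy": 0,"wz": 0},{"jaw": -1,"tx": 0,"ty": 0,"tz": 1,"wx": 0,"wy": 0,"wz": 0},{"jaw": -1,"tx": 0,"ty": 0,"tz": 0,"wx": 0,"wy": 0,"wz": 0},{"jaw": -1,"tx": 0,"ty": 0,"tz": 0,"wx": 0,"wy": 0,"wz": 0}])

```text
clock: 48.05
tcp_pos: [0.5966, 0.0004, 0.3158]
orientation: [0.0, 0.447, 0.895, -0.0]
wrist_force: [0.3, -0.6, 0.6]
finger_gap: 0.0201
```

```bash
python3 - <<'E'
from h import *
im=snap("wrist","c30"); snap("scene","c30s",(200,130,350,230),5)
go([.598,0,.134],down(126.9))
E
```

```text
shift cm [-0.12  0.08  2.69] turn deg [-0.  0.  0.] | tcp goal [0.598 0.    0.289]
```

View pics/c30.png

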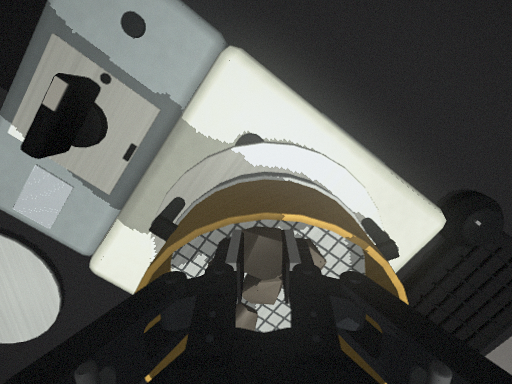

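carry_out(motion=[{"jaw": -1,"tx": 0,"ty": 0,"tz": 0.8,"wx": 0,"wy": 0,"wz": 0},{"jaw": -1,"tx": 0,"ty": 0,"tz": 0.6,"wx": 0,"wy": 0,"wz": 0},{"jaw": -1,"tx": 0,"ty": 0,"tz": 0.4,"wx": 0,"wy": 0,"wz": 0},{"jaw": -1,"tx": 0,"ty": 0,"tz": 0,"wx": 0,"wy": 0,"wz": 0},{"jaw": -1,"tx": 0,"ty": 0,"tz": 0,"wx": 0,"wy": 0,"wz": 0}])

```text
clock: 48.78
tcp_pos: [0.5961, 0.0005, 0.2966]
orientation: [-0.001, 0.447, 0.895, -0.001]
wrist_force: [-0.2, 0.2, -0.3]
finger_gap: 0.021
```

```bash
python3 - <<'E'
from h import *
im=snap("wrist","c31")
go([.598,0,.134],down(126.9))
E
```

```text
shift cm [-0.15  0.12  0.77] turn deg [-0.1 -0.1  0. ] | tcp goal [0.598 0.    0.289]
```

View pics/c31.png

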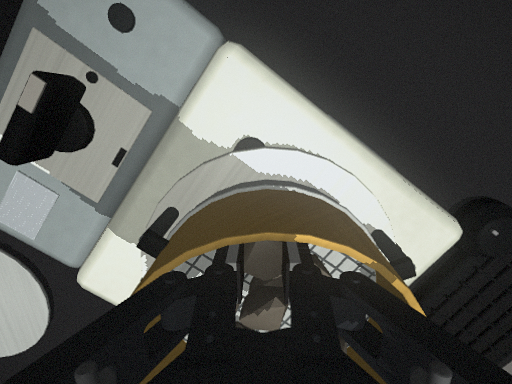

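carry_out(motion=[{"jaw": -1,"tx": 0,"ty": 0,"tz": 0.4,"wx": 0,"wy": 0,"wz": 0},{"jaw": -1,"tx": 0,"ty": 0,"tz": 0.2,"wx": 0,"wy": 0,"wz": 0},{"jaw": -1,"tx": 0,"ty": 0,"tz": 0,"wx": 0,"wy": 0,"wz": 0},{"jaw": -0.35,"tx": 0,"ty": 0,"tz": 0,"wx": 0,"wy": 0,"wz": 0},{"jaw": -0.35,"tx": 0,"ty": 0,"tz": 0,"wx": 0,"wy": 0,"wz": 0},{"jaw": -0.35,"tx": 0,"ty": 0,"tz": 0,"wx": 0,"wy": 0,"wz": 0},{"jaw": -0.35,"tx": 0,"ty": 0,"tz": -1,"wx": 0,"wy": 0,"wz": 0},{"jaw": -0.35,"tx": 0,"ty": 0,"tz": -3,"wx": 0,"wy": 0,"wz": 0},{"jaw": -0.35,"tx": 0,"ty": 0,"tz": -5,"wx": 0,"wy": 0,"wz": 0},{"jaw": -0.35,"tx": 0,"ty": 0,"tz": -5,"wx": 0,"wy": 0,"wz": 0},{"jaw": -0.35,"tx": 0,"ty": 0,"tz": -3,"wx": 0,"wy": 0,"wz": 9},{"jaw": -0.35,"tx": 0,"ty": 0,"tz": 0,"wx": 0,"wy": 0,"wz": 9},{"jaw": -0.35,"tx": 0,"ty": 0,"tz": 0,"wx": 0,"wy": 0,"wz": 9},{"jaw": -0.35,"tx": 0,"ty": 0,"tz": 0,"wx": 0,"wy": 0,"wz": 9.9},{"jaw": 0.6,"tx": -5,"ty": -3,"tz": 0,"wx": 0,"wy": 0,"wz": 0},{"jaw": 0.6,"tx": -5,"ty": -3,"tz": 0,"wx": 0,"wy": 0,"wz": 0},{"jaw": 0.6,"tx": -5,"ty": -3,"tz": 0,"wx": 0,"wy": 0,"wz": 0},{"jaw": 0.6,"tx": -5,"ty": -3,"tz": 0,"wx": 0,"wy": 0,"wz": 0},{"jaw": 0.6,"tx": 0,"ty": 0,"tz": 0,"wx": 0,"wy": 0,"wz": 0},{"jaw": 0.6,"tx": 0,"ty": 0,"tz": 0,"wx": 0,"wy": 0,"wz": 0}])

```text
clock: 51.32
tcp_pos: [0.4763, -0.1994, 0.4611]
orientation: [-0.001, 0.707, 0.707, -0.001]
wrist_force: [0.7, 0.3, 0.5]
finger_gap: 0.0688
```

```bash
python3 - <<'E'
from h import *
im=snap("top","c32"); snap("scene","c32s"); snap("wrist","c32w")
cv2.imwrite('pics/d5.png',cv2.resize(im[135:215,215:305],None,fx=7,fy=7,interpolation=cv2.INTER_CUBIC))
s=cv2.imread('pics/c32s_raw.png');cv2.imwrite('pics/d6.png',cv2.resize(s[150:250,190:330],None,fx=5,fy=5,interpolation=cv2.INTER_CUBIC))
go([.42,-.30,.25],down(90))
E
```

```text
shift cm [-10.15  -5.73   5.61] turn deg [-0.1 -0.   0.2] | tcp goal [ 0.42  -0.3    0.405]
```

View pics/c32.png

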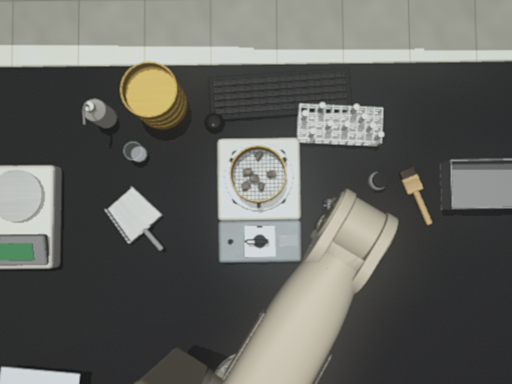

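View pics/d5.png

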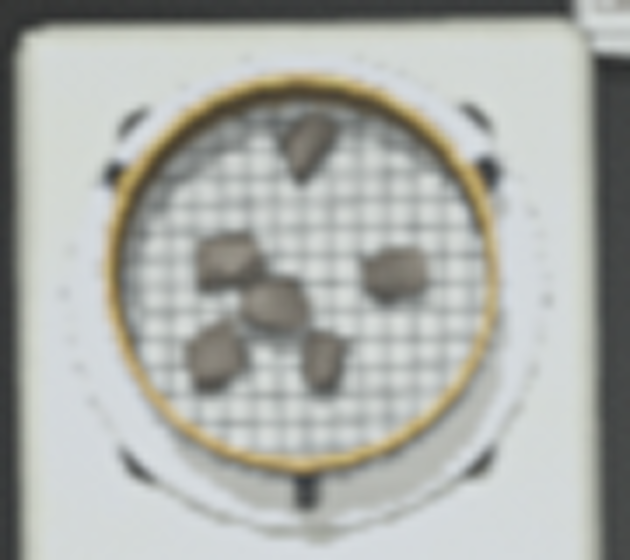

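View pics/d6.png

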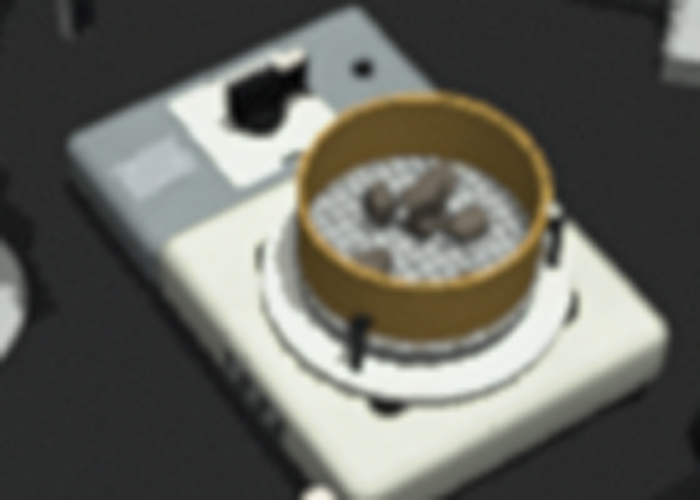

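View pics/c32s.png

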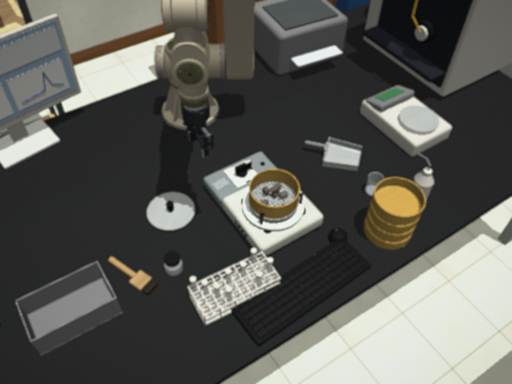

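All seven fragments are in the sieve: six outlines from above, plus one under the stacked rock, seen at (427,218) in the scene crop. The bench is clear and the pan lies flat. I fetch the cover.

carry_out(motion=[{"jaw": 0.6,"tx": -5,"ty": -2.8,"tz": 2,"wx": 0,"wy": 0,"wz": 0},{"jaw": 0.6,"tx": -5,"ty": -2.9,"tz": 2,"wx": 0,"wy": 0,"wz": 0},{"jaw": 0.6,"tx": 0,"ty": 0,"tz": 5,"wx": 0,"wy": 0,"wz": 0},{"jaw": 0.6,"tx": 0,"ty": 0,"tz": 5,"wx": 0,"wy": 0,"wz": 0},{"jaw": 0.6,"tx": 0,"ty": 0,"tz": 0,"wx": 0,"wy": 0,"wz": 0},{"jaw": 0.6,"tx": 0,"ty": 0,"tz": 0,"wx": 0,"wy": 0,"wz": 0}])

```text
clock: 52.22
tcp_pos: [0.4206, -0.2993, 0.3227]
orientation: [0.0, 0.706, 0.708, -0.001]
wrist_force: [-0.3, -0.4, 0.5]
finger_gap: 0.0685
```

```bash
python3 - <<'E'
from h import *
c=eyes.calibration("wrist")
im=snap("wrist","c33"); print(proj(c,[[.4203,-.3003,.05],[.4203,-.3003,.024]]))
go([.4203,-.3003,.0395],down(90))
E
```

```text
[[262.3688942  191.18912772]
 [262.40191067 183.26703073]]
shift cm [-0.02 -0.06 12.9 ] turn deg [0.  0.1 0.1] | tcp goal [ 0.4203 -0.3003  0.1945]
```

View pics/c33.png

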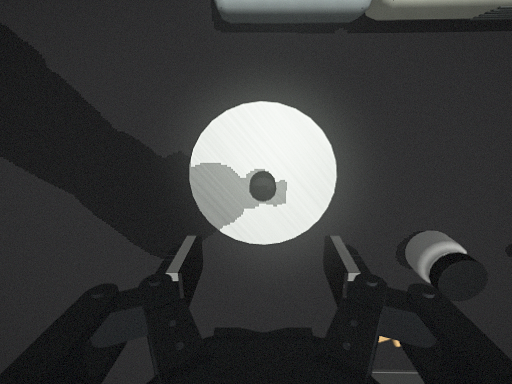

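carry_out(motion=[{"jaw": 0.6,"tx": 0,"ty": 0,"tz": 5,"wx": 0,"wy": 0,"wz": 0},{"jaw": 0.6,"tx": 0,"ty": 0,"tz": 5,"wx": 0,"wy": 0,"wz": 0},{"jaw": 0.6,"tx": 0,"ty": 0,"tz": 2,"wx": 0,"wy": 0,"wz": 0},{"jaw": 0.6,"tx": 0,"ty": 0,"tz": 0.9,"wx": 0,"wy": 0,"wz": 0},{"jaw": 0.6,"tx": 0,"ty": 0,"tz": 0,"wx": 0,"wy": 0,"wz": 0},{"jaw": 0.6,"tx": 0,"ty": 0,"tz": 0,"wx": 0,"wy": 0,"wz": 0},{"jaw": -1,"tx": 0,"ty": 0,"tz": 0,"wx": 0,"wy": 0,"wz": 0},{"jaw": -1,"tx": 0,"ty": 0,"tz": 0,"wx": 0,"wy": 0,"wz": 0},{"jaw": -1,"tx": 0,"ty": 0,"tz": 0,"wx": 0,"wy": 0,"wz": 0},{"jaw": -1,"tx": 0,"ty": 0,"tz": 0,"wx": 0,"wy": 0,"wz": 0},{"jaw": -1,"tx": 0,"ty": 0,"tz": 0,"wx": 0,"wy": 0,"wz": 0}])

```text
clock: 53.65
tcp_pos: [0.4195, -0.2998, 0.1928]
orientation: [-0.0, 0.707, 0.707, -0.001]
wrist_force: [-0.3, 0.8, 5.9]
finger_gap: 0.025
```

```bash
python3 - <<'E'
from h import *
p,R,s=pose();print(p,p+R.apply([0,0,.155]),s["finger_gap"])
E
```

```text
[ 0.41945241 -0.29981208  0.19279172] [ 0.41931249 -0.29991959  0.03779182] 0.024968959225784796
```

carry_out(motion=[{"jaw": -1,"tx": 0,"ty": 0,"tz": -1.5,"wx": 0,"wy": 0,"wz": 0},{"jaw": -1,"tx": 0,"ty": 0,"tz": -4,"wx": 0,"wy": 0,"wz": 0},{"jaw": -1,"tx": 0,"ty": 0,"tz": -5,"wx": 0,"wy": 0,"wz": 0},{"jaw": -1,"tx": 0,"ty": 0,"tz": -5,"wx": 0,"wy": 0,"wz": 0},{"jaw": -1,"tx": 0,"ty": 0,"tz": -5,"wx": 0,"wy": 0,"wz": 0},{"jaw": -1,"tx": 0,"ty": 0,"tz": -4,"wx": 0,"wy": 0,"wz": 0},{"jaw": -1,"tx": 2,"ty": 1.6,"tz": 0,"wx": 0,"wy": 0,"wz": 0},{"jaw": -1,"tx": 3.5,"ty": 2.7,"tz": 0,"wx": 0,"wy": 0,"wz": 0},{"jaw": -1,"tx": 3.5,"ty": 2.7,"tz": 0,"wx": 0,"wy": 0,"wz": 0},{"jaw": -1,"tx": 3.5,"ty": 2.7,"tz": 0,"wx": 0,"wy": 0,"wz": 0},{"jaw": -1,"tx": 3.5,"ty": 2.7,"tz": 0,"wx": 0,"wy": 0,"wz": 0},{"jaw": -1,"tx": 3.5,"ty": 2.7,"tz": 0,"wx": 0,"wy": 0,"wz": 0},{"jaw": -1,"tx": 3.5,"ty": 2.7,"tz": 0,"wx": 0,"wy": 0,"wz": 0},{"jaw": -1,"tx": 3.5,"ty": 2.8,"tz": 0,"wx": 0,"wy": 0,"wz": 0},{"jaw": -1,"tx": 0,"ty": 0,"tz": 0,"wx": 0,"wy": 0,"wz": 0},{"jaw": -1,"tx": 0,"ty": 0,"tz": 0,"wx": 0,"wy": 0,"wz": 0}])

```text
clock: 55.65
tcp_pos: [0.6251, -0.0344, 0.4366]
orientation: [-0.001, 0.707, 0.708, -0.001]
wrist_force: [0.8, -0.4, -1.6]
finger_gap: 0.025
```

```bash
python3 - <<'E'
from h import *
print(get_state()["finger_gap"])
go([.626,-.0355,.199],down(90)); snap("wrist","c34"); snap("scene","c34s",(190,120,340,250),5)
go([.626,-.0355,.1978],down(90))
E
```

```text
0.0249955778399275
shift cm [-0.11  0.11  8.25] turn deg [-0.2  0.   0.1] | tcp goal [ 0.626  -0.0355  0.354 ]
shift cm [-0.02  0.13  8.41] turn deg [-0.1  0.  -0. ] | tcp goal [ 0.626  -0.0355  0.3528]
```

View pics/c34.png

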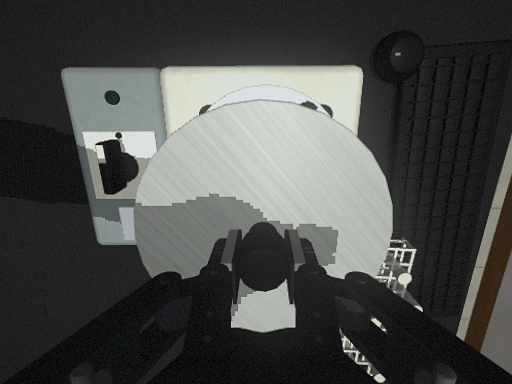

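View pics/c34s.png

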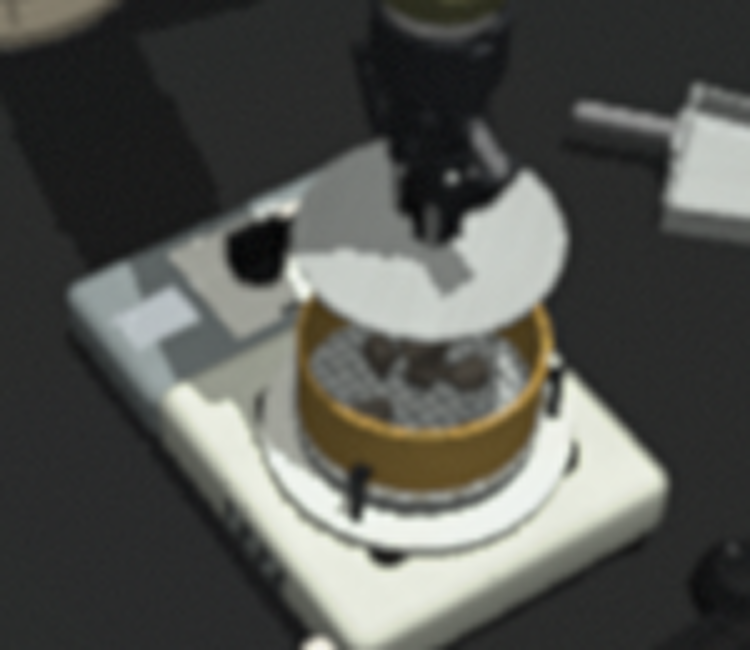

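Aligned over the sieve. I lower in steps, easing off near contact.

carry_out(motion=[{"jaw": -1,"tx": 0,"ty": 0.1,"tz": 2.5,"wx": 0,"wy": 0,"wz": 0},{"jaw": -1,"tx": 0,"ty": 0,"tz": 2.5,"wx": 0,"wy": 0,"wz": 0},{"jaw": -1,"tx": 0,"ty": 0,"tz": 1.5,"wx": 0,"wy": 0,"wz": 0},{"jaw": -1,"tx": 0,"ty": 0,"tz": 0.6,"wx": 0,"wy": 0,"wz": 0},{"jaw": -1,"tx": 0,"ty": 0,"tz": 0.5,"wx": 0,"wy": 0,"wz": 0},{"jaw": -1,"tx": 0,"ty": 0,"tz": 0.5,"wx": 0,"wy": 0,"wz": 0},{"jaw": -1,"tx": 0,"ty": 0,"tz": 0.2,"wx": 0,"wy": 0,"wz": 0},{"jaw": -1,"tx": 0,"ty": 0,"tz": 0,"wx": 0,"wy": 0,"wz": 0},{"jaw": -1,"tx": 0,"ty": 0,"tz": 0,"wx": 0,"wy": 0,"wz": 0}])

```text
clock: 56.88
tcp_pos: [0.6264, -0.0344, 0.354]
orientation: [-0.0, 0.707, 0.707, -0.001]
wrist_force: [0.3, -0.8, -2.1]
finger_gap: 0.0248
```

```bash
python3 - <<'E'
from h import *
go([.626,-.0355,.1978],down(90)); snap("wrist","c35"); snap("scene","c35s",(190,120,340,250),5)
E
```

```text
shift cm [-0.11 -0.04  0.12] turn deg [-0.1  0.   0. ] | tcp goal [ 0.626  -0.0355  0.3528]
```

View pics/c35s.png

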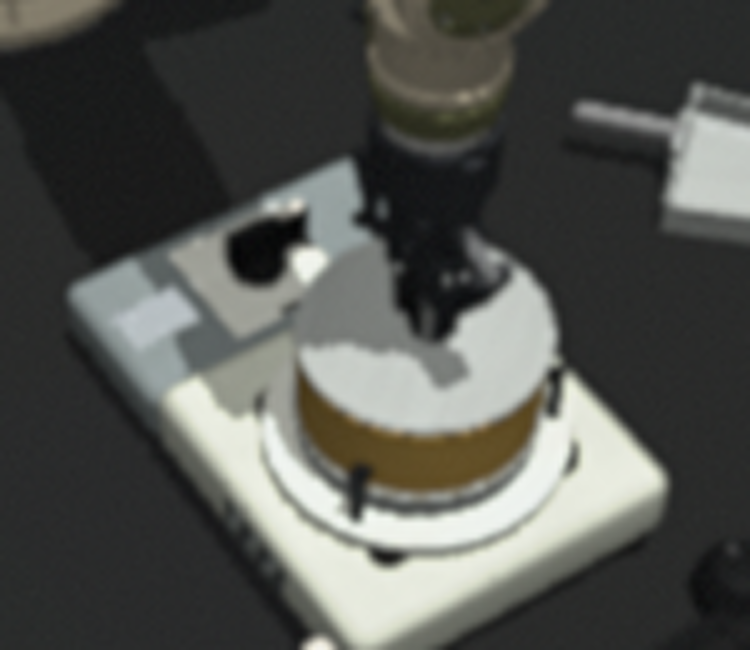

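carry_out(motion=[{"jaw": -1,"tx": -0.1,"ty": 0,"tz": 0.1,"wx": 0,"wy": 0,"wz": 0},{"jaw": -1,"tx": 0,"ty": 0,"tz": 0.1,"wx": 0,"wy": 0,"wz": 0},{"jaw": -1,"tx": 0,"ty": 0,"tz": 0,"wx": 0,"wy": 0,"wz": 0},{"jaw": -1,"tx": 0,"ty": 0,"tz": 0,"wx": 0,"wy": 0,"wz": 0}])

```text
clock: 57.48
tcp_pos: [0.6263, -0.0355, 0.3526]
orientation: [-0.0, 0.707, 0.707, -0.0]
wrist_force: [-2.3, 0.3, 5.4]
finger_gap: 0.0247
```

carry_out(motion=[{"jaw": 0.6,"tx": 0,"ty": 0,"tz": 0,"wx": 0,"wy": 0,"wz": 0},{"jaw": 0.6,"tx": 0,"ty": 0,"tz": 0,"wx": 0,"wy": 0,"wz": 0},{"jaw": 0.6,"tx": 0,"ty": 0,"tz": 0,"wx": 0,"wy": 0,"wz": 0},{"jaw": 0.6,"tx": 0,"ty": 0,"tz": -1.5,"wx": 0,"wy": 0,"wz": 0},{"jaw": 0.6,"tx": 0,"ty": 0,"tz": -3,"wx": 0,"wy": 0,"wz": 0},{"jaw": 0.6,"tx": 0,"ty": 0,"tz": -4,"wx": 0,"wy": 0,"wz": 0},{"jaw": 0.2,"tx": 0,"ty": -4.5,"tz": 0,"wx": 0,"wy": 0,"wz": 0},{"jaw": 0.2,"tx": 0,"ty": -4.5,"tz": 0,"wx": 0,"wy": 0,"wz": 0},{"jaw": 0.2,"tx": 0,"ty": -4.5,"tz": 0,"wx": 0,"wy": 0,"wz": 0},{"jaw": 0.2,"tx": -0.2,"ty": -4.4,"tz": 0,"wx": 0,"wy": 0,"wz": 0},{"jaw": 0.2,"tx": 0,"ty": 0,"tz": 0,"wx": 0,"wy": 0,"wz": 0},{"jaw": 0.2,"tx": 0,"ty": 0,"tz": 0,"wx": 0,"wy": 0,"wz": 0}])

```text
clock: 58.98
tcp_pos: [0.448, -0.0378, 0.4383]
orientation: [0.001, 0.707, 0.707, 0.0]
wrist_force: [-0.3, 1.1, 0.1]
finger_gap: 0.0511
```

```bash
python3 - <<'E'
from h import *
go([.4468,-.037,.0905],down(90)); snap("wrist","c36"); snap("scene","c36s",(190,120,340,250),5); im=snap("top","c36t")
cv2.imwrite('pics/d7.png',cv2.resize(im[130:230,210:310],None,fx=6,fy=6,interpolation=cv2.INTER_CUBIC))
E
```

```text
shift cm [ 0.09 -0.15 19.28] turn deg [0.1 0.  0. ] | tcp goal [ 0.4468 -0.037   0.2455]
```

View pics/c36.png

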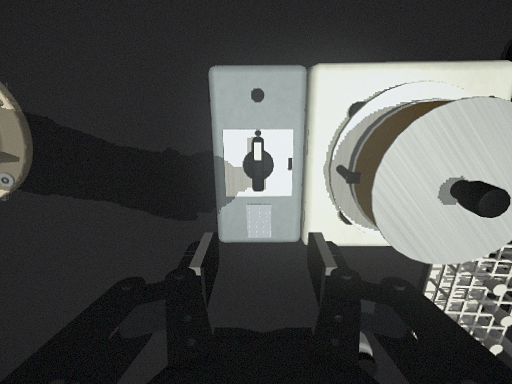

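View pics/c36s.png

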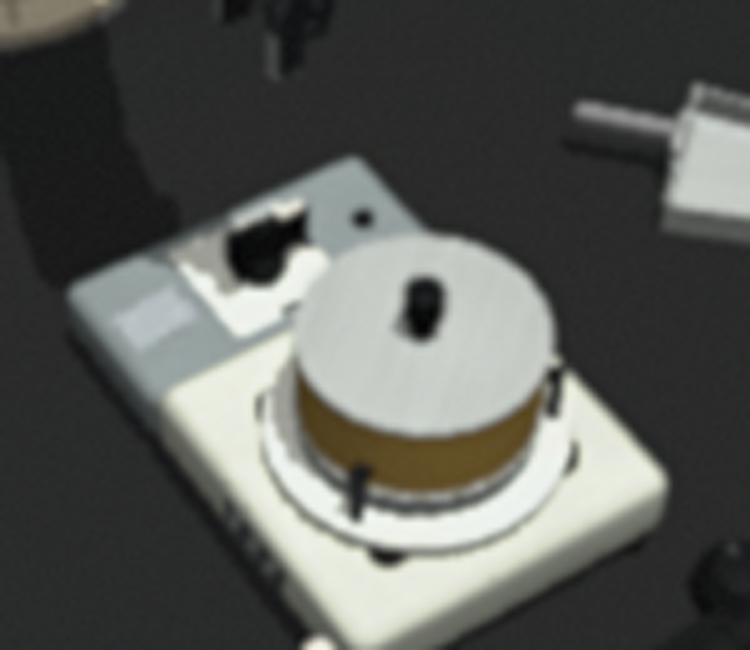

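View pics/d7.png

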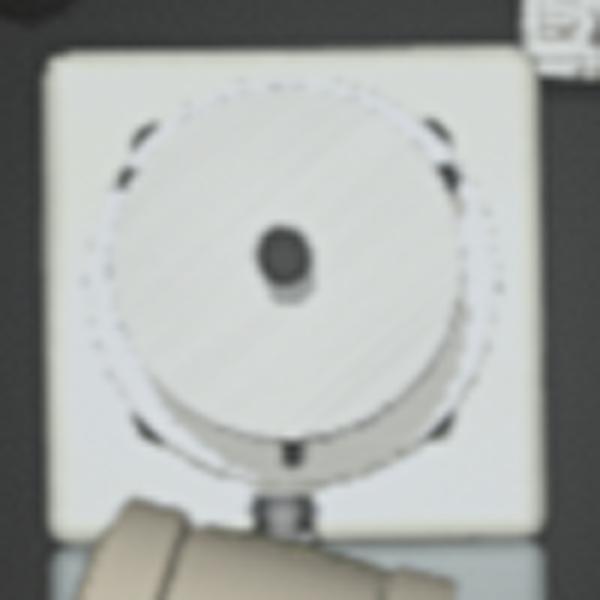

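The cover is seated flat: the wrist view matches the picture from before opening, with the knob at (480,195) and the disc outline the same. I go down to the isolator, grip it and turn it clockwise to ON.

carry_out(motion=[{"jaw": 0.2,"tx": 0.1,"ty": -0.15,"tz": 5,"wx": 0,"wy": 0,"wz": 0},{"jaw": 0.2,"tx": 0,"ty": 0,"tz": 5,"wx": 0,"wy": 0,"wz": 0},{"jaw": 0.2,"tx": 0,"ty": 0,"tz": 5,"wx": 0,"wy": 0,"wz": 0},{"jaw": 0.2,"tx": 0,"ty": 0,"tz": 3,"wx": 0,"wy": 0,"wz": 0},{"jaw": 0.2,"tx": 0,"ty": 0,"tz": 1.2,"wx": 0,"wy": 0,"wz": 0},{"jaw": 0.2,"tx": 0,"ty": 0,"tz": 0,"wx": 0,"wy": 0,"wz": 0},{"jaw": 0.2,"tx": 0,"ty": 0,"tz": 0,"wx": 0,"wy": 0,"wz": 0},{"jaw": -1,"tx": 0,"ty": 0,"tz": 0,"wx": 0,"wy": 0,"wz": 0},{"jaw": -1,"tx": 0,"ty": 0,"tz": 0,"wx": 0,"wy": 0,"wz": 0},{"jaw": -1,"tx": 0,"ty": 0,"tz": 0,"wx": 0,"wy": 0,"wz": 0},{"jaw": -1,"tx": 0,"ty": 0,"tz": 0,"wx": 0,"wy": 0,"wz": 0}])

```text
clock: 60.5
tcp_pos: [0.4437, -0.0365, 0.2456]
orientation: [-0.002, 0.707, 0.707, -0.003]
wrist_force: [-8.7, -1.5, 11.0]
finger_gap: 0.0132
```

```bash
python3 - <<'E'
from h import *
go([.4468,-.037,.0905],down(90)); s=get_state(); print(s["joint_pos"].round(3),s["finger_gap"])
E
```

```text
shift cm [-0.05  0.31  0.01] turn deg [-0.4  0.1  0. ] | tcp goal [ 0.4468 -0.037   0.2455]
[-0.262  0.186 -0.538  0.852 -0.003  1.308] 0.01323304728266568
```

carry_out(motion=[{"jaw": -1,"tx": 0,"ty": -0.25,"tz": 0,"wx": 0,"wy": 0,"wz": 0},{"jaw": -1,"tx": 0,"ty": 0,"tz": 0,"wx": 0,"wy": 0,"wz": 5},{"jaw": -1,"tx": 0,"ty": 0,"tz": 0,"wx": 0,"wy": 0,"wz": 10},{"jaw": -1,"tx": 0,"ty": 0,"tz": 0,"wx": 0,"wy": 0,"wz": 10},{"jaw": -1,"tx": 0,"ty": 0,"tz": 0,"wx": 0,"wy": 0,"wz": 10},{"jaw": -1,"tx": 0,"ty": 0,"tz": 0,"wx": 0,"wy": 0,"wz": 10},{"jaw": -1,"tx": 0,"ty": 0,"tz": 0,"wx": 0,"wy": 0,"wz": 10},{"jaw": -1,"tx": 0,"ty": 0,"tz": 0,"wx": 0,"wy": 0,"wz": 10},{"jaw": -1,"tx": 0,"ty": 0,"tz": 0,"wx": 0,"wy": 0,"wz": 10},{"jaw": -1,"tx": 0,"ty": 0,"tz": 0,"wx": 0,"wy": 0,"wz": 10},{"jaw": -1,"tx": 0,"ty": 0,"tz": 0,"wx": 0,"wy": 0,"wz": 5},{"jaw": -1,"tx": 0,"ty": 0,"tz": 0,"wx": 0,"wy": 0,"wz": 0},{"jaw": -1,"tx": 0,"ty": 0,"tz": 0,"wx": 0,"wy": 0,"wz": 0}])

```text
clock: 62.12
tcp_pos: [0.4421, -0.036, 0.2456]
orientation: [-0.001, 1.0, 0.001, -0.002]
wrist_force: [-5.2, 3.0, 8.5]
finger_gap: 0.0132
```

carry_out(motion=[{"jaw": 0.2,"tx": 0,"ty": 0,"tz": 0,"wx": 0,"wy": 0,"wz": 0},{"jaw": 0.2,"tx": 0,"ty": 0,"tz": 0,"wx": 0,"wy": 0,"wz": 0},{"jaw": 0.2,"tx": 0,"ty": 0,"tz": 0,"wx": 0,"wy": 0,"wz": 0},{"jaw": 0.2,"tx": 0,"ty": 0,"tz": -3,"wx": 0,"wy": 0,"wz": 0},{"jaw": 0.2,"tx": 0,"ty": 0,"tz": -5,"wx": 0,"wy": 0,"wz": 0},{"jaw": 0.2,"tx": 0,"ty": 0,"tz": -5,"wx": 0,"wy": 0,"wz": 0},{"jaw": 0.2,"tx": -3,"ty": 0,"tz": -5,"wx": 0,"wy": 0,"wz": 0},{"jaw": 0.2,"tx": 0,"ty": 0,"tz": 0,"wx": 0,"wy": 0,"wz": 0},{"jaw": 0.2,"tx": 0,"ty": 0,"tz": 0,"wx": 0,"wy": 0,"wz": 0}])

```text
clock: 63.25
tcp_pos: [0.4136, -0.0367, 0.4248]
orientation: [0.0, 1.0, 0.0, -0.001]
wrist_force: [-0.5, 0.2, 0.7]
finger_gap: 0.0513
```

```bash
python3 - <<'E'
from h import *
snap("wrist","c37"); snap("scene","c37s"); im=snap("top","c37t"); print(get_state()["joint_pos"].round(3))
E
```

```text
[-2.820e-01 -0.000e+00 -2.830e-01  1.292e+00 -1.000e-03  2.859e+00]
```

View pics/c37.png

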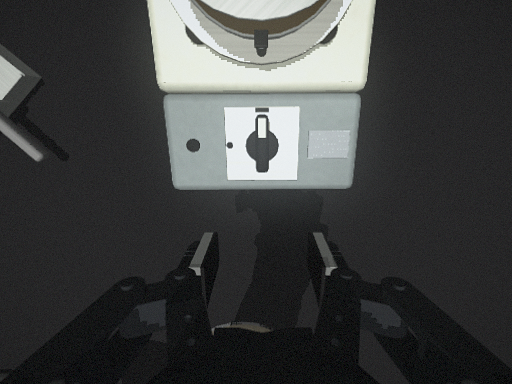

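View pics/c37s.png

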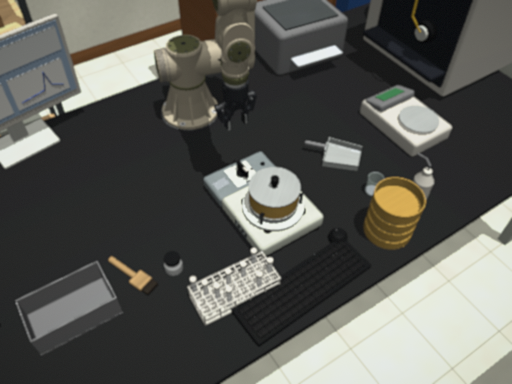

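View pics/c37t.png

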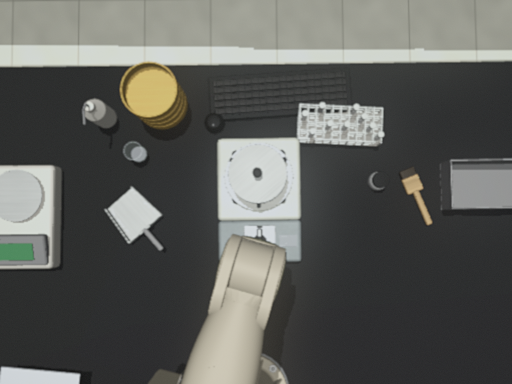

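The isolator is ON: the pointer at (262,125) faces the line mark at (262,108). The bench is clear of fragments, the pan lies flat and empty, and the cover is seated. I hand in.

```bash
python3 - <<'E'
from h import *
print(env.hand_in())
E
```

```text
the job is handed in; nothing more can be done
None
```

The sample run is set up and the job is handed in, at about 63 s of the 210 s allowed; the hand-in reports no verdict.

**What I did, in order:**
1. I switched the isolator off and laid the cover on the bench.
2. I tipped the five fragments out of the pan with its lip about 5 cm above the mesh, then put the empty pan back flat on the bench.
3. I set the two stray fragments on the mesh, letting go about 5 mm above it.
4. I seated the cover and switched the isolator back on.

**Last checks:**
- **Isolator:** the pointer is at the line mark, so it is on.
- **Cover:** it pressed home at the expected height, and the wrist picture matches the one from before opening.
- **Bench:** the pan is flat and empty, no fragments are left, and the jar, beaker and brush stand where they were.

**Not fully certain:**
- **Fragment count:** I count seven in the sieve, but only six show from above. The seventh lies under another one and was seen only in the scene and wrist pictures.
- **Isolator axis:** my two measurements of it differed by about 3 mm along the bench. Gripping it the second time gave a side force of about 9 N, which I eased before turning.

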